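Tip up mounting plates, load the rinse basket and set the valve

ROBOT

A 7-joint arm with a two-finger parallel gripper is mounted at the origin on the work surface. World frame = base frame: x ahead of the robot, y to its left, z up, the work surface at z = 0. Lengths are in m, angles in rad, forces in N, time in s.
With the tool pointing down it reaches from about 0.4 to 0.9 m from the base axis. Payload 5.5 kg.
Tool frame: the origin (TCP) lies between the finger pads; the fingertips stand 17 mm ahead of it and the grasp point (between the pads) lies 2 mm behind it; z points along the fingers, x is the direction in which the jaws open and shut, and the axes are right-handed (so a half turn about z gives the same grasp; the last joint's range is limited). The gripper opens to 85 mm and grips with 20 to 120 N. Pads are 22 mm wide; open, the fingers measure 114 mm over their backs; the gripper's body (76 mm by 85 mm) begins 54 mm behind the grasp point. The pads swing forward as they close: fully open they stand 13 mm farther back than shut.
Start: joints at [-0.87, 0.501, -0.427, 1.55, 0.221, 1.138, -0.21], TCP at [0.276, 0.589, 0.248] pointing down, gripper open.
Joint ranges: [-2.88, 2.88], [-0.31, 2.03], [-1.54, 1.56], [0.2, 2.42], [-1.41, 4.55], [0.19, 2.02], [-2.57, 2.57]. Speed limits (rad/s): [2.57, 2.57, 3.14, 3.14, 3.14, 3.14, 3.14].

INTERFACE

Orientations are given as a unit quaternion [x, y, z, w].
In Python, from station import sensors, cams, job gives the robot as it stands. The module is installed in compiled form; this text tells all that it offers.
- The arm moves only by the tool drive_tool, never from a script. Its argument "series" is a list of rows, each a list of 7 numbers: the shift along the tool's x, y, z in cm, then the turn, a rotation vector about the tool's x, y, z in degrees, then the closure, from 0 (fully open) to 1 (shut). In form: [[x, y, z, ax, ay, az, grip], ...]. A call has 1 to 8 rows; each row is the pose to reach, as a shift and turn from the pose commanded when the call began, along the tool's axes at that moment; what a row does not reach only later rows make up. A row lasts 1/12 s, in which the tool goes at most 41.7 mm and 7.16 degrees, less where a joint would pass 70% of its speed; a pose out of reach is approached as far as the arm can. A call with a gripper value outside its range is refused whole. The fingers move at their own pace and stop on an object; "squeeze" is the grip in N (left out, the last holds). Time passes only in rows, so rows that repeat a pose let the fingers close. It gives the time, the measured TCP pose, the force and the opening at its end, in the units of the state.
- sensors.read_state(): the state, without advancing time (a new reading comes with each control period).
- cams.grab_frame(name): name is "side" or "top" or "wrist"; returns the picture (384x512x3 uint8, blue, green, red); there is no depth.
- cams.camera_model(name): a dict with "fovy" (degrees; the focal length in pixels is half the picture's height over the tangent of half this angle, whatever the lens; pixels are square), "cx", "cy" (the principal point, pixels), "world_to_cam" (4x4, takes a point from world to camera coordinates); the wrist camera has in their place "hand_eye" (4x4, takes a point from camera to tool coordinates, whose origin is the TCP and whose axes are the tool frame's). Camera axes: x right, y up, looking along -z (the intrinsics and any distortion apply to the point x, -y, -z); pixel columns grow to the right and rows downward; lengths in m; the calibration is good to about 2 mm. A picture is of the moment at which its call begins: read the wrist's pose just before it. camera_model takes no time and is no camera call.
- job.hand_in(): hands the job in, once; it reports no verdict.
Trained networks look in the newest picture that a camera, given by its name, has taken for a name from the list of things; names that differ only in an ending like _2 or _b are one class to them, and where a whole thing is asked for, a point or a joint stands for the part that bears it (a point fixed in the world has none). Each returns a list of dicts, best first, with "confidence" (0 to 1); they miss things now and then, are a little off and sometimes report something else, mostly with a low value. They report only what shows in the picture. A call takes as long as a camera call.
- cams.regions_of(camera, label): "mask" (384x512 bool, what is visible of it).
- cams.landmark_of(camera, label): "position" ([x, y, z] in m, in the coordinates of the camera as it stood for that picture, good to about 4 mm: a listed point, or the origin of a listed thing).
The state is a dict: "clock": time; "joint_positions": joint angles; "dq": joint speeds; "tau": joint torques, N m; "tcp_pos": TCP position; "tcp_rot": TCP orientation; "ft_force": force on the tool from outside, world axes, zero at the start; "torque": the same for the moment, N m; "opening": finger opening in m.
Only numpy, scipy, OpenCV 4.12 (cv2) and the standard library are available. Lean on these libraries where they do the work, as an engineer would, in place of code of your own. Each camera call takes 0.05 s, during which the arm holds its last target.

TASK

Shut the rinse valve fully first. Then take every metal plate out of the grey tray (each lies flush in its pocket: press the end over the deep well to tip it up), lay them all flat side by side on the floor of the steel basket, none on another, and have the basket pushed home, square against the stop bar and centred on it; only when all that is done set the valve half open, 45 degrees. Leave the bottle and the jar alone.

Things in the scene. Friction and masses are not known exactly. Their poses are not given: they have to be found in the camera images.
- tray: Fixed grey tray 160 x 172 x 60 mm high; origin: centre of its underside; x along the pockets, z up. Three open pockets at y = -54, 0, 54 mm, x -72 to 68 mm, 44 mm wide, walls 10 mm, rim z = 60 (-x end wall only 40). Each holds a plate along x, top flush with the rim: its +x end on a ledge (x above 32, z = 55), the rest on a rocker, -x end over a deep well (x below -28, floor z = 5).
- rest0 (a joint): Black rocker, 97 x 30 mm, x -69 to 28, carrying the plate in the pocket at y = -54 mm; a 3 mm lip at its -x end keeps the plate from sliding off; hinge along tray y at tray x = 0, z = 47 mm. 0 = level; grows to 0.6 rad as the plate's -x end is pressed down into the well. Stiff: it stays where left, so the plate stays tipped, its +x end standing up out of the pocket.
- rest1 (a joint): The same for the pocket at y = 0.
- rest2 (a joint): The same for the pocket at y = +54 mm.
- basket_mid (a point): Loose low steel basket, 172 (x) x 196 (y) x 25 mm high, 0.45 kg, standing on the bench; this point is its centre, half-way up (12.5 mm above its underside); z up. Walls 6 mm thick, floor 4 mm thick (top of the floor 8.5 mm below this point), inside 160 x 184 mm.
- basket_lug (a point): Grip point of the basket's black rubber-covered upright lug at the middle of its -y wall: 44 mm along x, 10 mm thick along y, top 52 mm above the bench; this point is 40 mm above the bench, 93 mm from the basket's centre along its -y. Axes as basket_mid.
- station: Fixed rinse station; origin on the bench under the valve's axis; z up, x along the pipe (x -35 to 280 mm, axis z = 80, radius 12). The stop bar, 30 mm high, lies along x from 38 to 282 mm, its face at y = -30 mm looking to -y. A basket fully home touches it with its +y wall: basket centre at x = 160, y = -128 mm, axes parallel to the station's.
- valve (a joint): Ball valve lever on a vertical axis at the station's origin, 0 = shut (lever across the pipe, along station -y, at its stop), pi/2 = fully open (lever along the pipe, to station -x); it turns clockwise seen from above as it opens. It stays where it is left (friction about 0.15 N m).
- valve_grip (a point): Grip point on the dark steel lever, 80 mm from the turning axis, in the middle of its section; lever 16 mm wide, 18 mm high (z = 113 to 131 mm), from 5 to 105 mm off the axis. The point's -y axis points out along the lever, z up.
- bottle: Loose white bottle, 60 mm diameter, 150 mm high, a bystander; origin: centre of its underside.
- jar: Loose clear jar with yellow lid, 100 mm diameter, 130 mm high, a bystander; origin: centre of its underside.
- plate0_mid (a point): Loose flat aluminium plate, 130 (x) x 40 (y) x 5 mm (z), 80 g, with three dark round holes; this point is its centre. It starts flush in the tray pocket at y = -54 mm, x along the tray's x; it may be absent.
- plate1_mid (a point): Loose flat aluminium plate, 130 (x) x 40 (y) x 5 mm (z), 80 g, with three dark round holes; this point is its centre. It starts flush in the tray pocket at y = 0 mm, x along the tray's x; it may be absent.
- plate2_mid (a point): Loose flat aluminium plate, 130 (x) x 40 (y) x 5 mm (z), 80 g, with three dark round holes; this point is its centre. It starts flush in the tray pocket at y = 54 mm, x along the tray's x; it may be absent.

How it is judged:
By the outcome, as a careful person would: the job done as asked, in the order asked, and still so for the second after the job is handed in, with the robot touching nothing.
Of plate0, plate1, plate2 only 2 to 3 are there at a start; the rules pass over those that are not, and their reading is None.
At some moment in a run one of basket may be knocked a few centimetres aside while the robot is not near it.
It also fails if it takes over 210 s, if anything falls off the work surface, if the arm or the gripper's body presses on something with over 40 N, if the wrist force passes 120 N, or if a joint passes its speed limit or range.

## Working session

There is one attempt and no reset: what is moved stays moved. The work goes in short steps, Python scripts to look and compute and a tool call to move; the robot and the scene stay as the last step left them, time stands still between calls to the robot, and variables do not carry over. Pictures are saved under pics/ and viewed, and the job is handed in when it is done.

Besides the shell and the picture viewer there is one more tool, called by a JSON object that holds its "op" and its "data", one argument or row to a line. drive_tool: Moves the arm, as the interface text tells. Its arguments: {"type":"object","properties":{"series":{"type":"array"},"squeeze":{"type":"number"}},"required":["series"]}

```bash
ls; mkdir -p pics; python3 - <<'E'
from station import sensors, cams, job
import cv2, numpy as np
s=sensors.read_state()
for k,v in s.items(): print(k,np.round(v,4))
for n in ["side","top","wrist"]:
    cv2.imwrite(f"pics/a_{n}.png",cams.grab_frame(n)); print(n,cams.camera_model(n))
E
```

```text
pics
clock 0.0
joint_positions [-0.8698  0.5018 -0.4268  1.5515  0.2208  1.1383 -0.2103]
dq [-0.0011  0.0001  0.0013 -0.0004  0.0002 -0.0004 -0.0033]
tau [ 6.00000e-04 -5.69523e+01 -5.81610e+00 -2.80937e+01  1.05000e-02
  1.17000e-02  0.00000e+00]
tcp_pos [0.2753 0.5881 0.2473]
tcp_rot [ 8.438e-01  5.367e-01 -8.000e-04  5.000e-04]
ft_force [-0.0474 -0.5618 -0.3224]
torque [-0.003  -0.0054  0.0477]
opening 0.0857
side {'fovy': 52.365380810901556, 'cx': 254.2258316805863, 'cy': 193.22436067930118, 'world_to_cam': array([[ 0.69198669, -0.72190429, -0.0029357 , -0.42706564],
       [ 0.48730491,  0.46410168,  0.73969153, -0.39200896],
       [-0.53262402, -0.51328727,  0.67293969, -0.60958036],
       [ 0.        ,  0.        ,  0.        ,  1.        ]])}
top {'fovy': 55.19475647931881, 'cx': 252.57770594337205, 'cy': 194.95577812192957, 'world_to_cam': array([[-2.70338604e-02, -9.99628263e-01, -3.53637038e-03,
        -8.77332320e-03],
       [ 9.92675997e-01, -2.72621971e-02,  1.17690857e-01,
        -6.16805508e-01],
       [-1.17743516e-01, -3.28831795e-04,  9.93043985e-01,
        -9.81296014e-01],
       [ 0.00000000e+00,  0.00000000e+00,  0.00000000e+00,
         1.00000000e+00]])}
wrist {'fovy': 66.69227074653718, 'cx': 253.30816390042278, 'cy': 193.3892612285814, 'hand_eye': array([[ 9.99999654e-01,  1.84955403e-04,  8.10461995e-04,
        -1.19921582e-04],
       [ 4.35945311e-04, -9.46797876e-01, -3.21828512e-01,
        -8.36083218e-02],
       [ 7.07819774e-04,  3.21828754e-01, -9.46797630e-01,
        -1.24850405e-01],
       [ 0.00000000e+00,  0.00000000e+00,  0.00000000e+00,
         1.00000000e+00]])}
```

View pics/a_top.png

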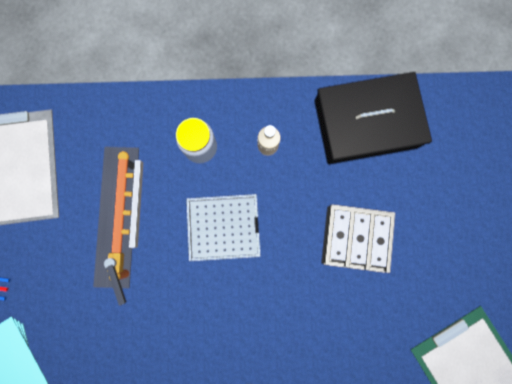

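View pics/a_side.png

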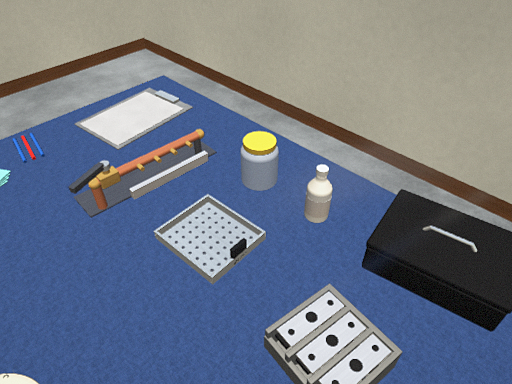

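```bash
cat > h.py <<'E'
from station import sensors, cams, job
import cv2, numpy as np
from scipy.spatial.transform import Rotation as R
def st(): return sensors.read_state()
def tcp(s=None):
    s=s or st(); T=np.eye(4); T[:3,:3]=R.from_quat(s['tcp_rot']).as_matrix(); T[:3,3]=s['tcp_pos']; return T
def c2w(n):
    m=cams.camera_model(n)
    return tcp()@m['hand_eye'] if n=='wrist' else np.linalg.inv(m['world_to_cam'])
def K(n):
    m=cams.camera_model(n); f=192/np.tan(np.radians(m['fovy']/2)); return f,m['cx'],m['cy']
def ray(n,u,v,z,T=None):
    T=c2w(n) if T is None else T; f,cx,cy=K(n); d=T[:3,:3]@np.array([(u-cx)/f,-(v-cy)/f,-1]); o=T[:3,3]
    return o+d*(z-o[2])/d[2]
def proj(n,p,T=None):
    T=c2w(n) if T is None else T; f,cx,cy=K(n); q=np.linalg.inv(T)@np.append(p,1); return cx+f*q[0]/-q[2], cy-f*q[1]/-q[2]
def lm(n,l,T=None):
    T=c2w(n) if T is None else T
    return [(round(d['confidence'],2),np.round((T@np.append(d['position'],1))[:3],4)) for d in cams.landmark_of(n,l)]
E
python3 - <<'E'
from h import *
for n in ["top","side"]:
    for l in ["tray","basket_mid","basket_lug","station","valve_grip","bottle","jar","plate0_mid","plate1_mid","plate2_mid"]:
        print(n,l,lm(n,l)[:4])
E
```

```text
top tray [(0.96, array([ 0.4909, -0.3111,  0.0016]))]
top basket_mid [(0.29, array([ 0.5354, -0.0327,  0.0425]))]
top basket_lug [(0.57, array([ 0.5323, -0.029 ,  0.0391]))]
top station [(0.7, array([0.4438, 0.3374, 0.0012]))]
top valve_grip [(0.95, array([0.3689, 0.3136, 0.1225])), (0.25, array([ 0.5351, -0.0318,  0.0427]))]
top bottle [(0.58, array([ 0.7669, -0.0725, -0.0015])), (0.38, array([0.7672, 0.1242, 0.0033]))]
top jar [(0.95, array([0.7684, 0.1254, 0.0062]))]
top plate0_mid [(0.65, array([ 0.4819, -0.3635,  0.0598]))]
top plate1_mid [(0.81, array([ 0.4862, -0.3092,  0.0568]))]
top plate2_mid [(0.94, array([ 0.5031, -0.2554,  0.0581]))]
side tray [(0.76, array([ 0.4845, -0.3088, -0.0007]))]
side basket_mid [(0.88, array([0.5282, 0.0593, 0.0151])), (0.29, array([ 0.4844, -0.308 ,  0.0018]))]
side basket_lug [(0.67, array([ 0.5246, -0.0325,  0.0354]))]
side station [(0.83, array([ 0.4455,  0.3361, -0.0039]))]
side valve_grip [(0.83, array([0.3698, 0.3131, 0.1191]))]
side bottle []
side jar [(0.96, array([ 0.7683,  0.1227, -0.0013])), (0.66, array([ 0.4993, -0.2559,  0.0603]))]
side plate0_mid [(0.83, array([ 0.482 , -0.3576,  0.0591]))]
side plate1_mid [(0.82, array([ 0.4888, -0.3112,  0.0593]))]
side plate2_mid [(0.86, array([ 0.4987, -0.2564,  0.0585]))]
```

Top view: station on the left (valve at px 110,263, lever pointing near the robot), basket centre at (223,228) with the lug on its right, and the tray at (360,240) with three plates. Next I'll zoom in for a precise fit.

```bash
python3 - <<'E'
from h import *
t=cv2.imread('pics/a_top.png')
cv2.imwrite('pics/z1.png',cv2.resize(t[140:310,85:275],None,fx=4,fy=3.5,interpolation=cv2.INTER_CUBIC)[:600,:800])
cv2.imwrite('pics/z2.png',cv2.resize(t[195:285,315:405],None,fx=6,fy=6,interpolation=cv2.INTER_CUBIC))
E
```

```text
(no output)
```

View pics/z1.png

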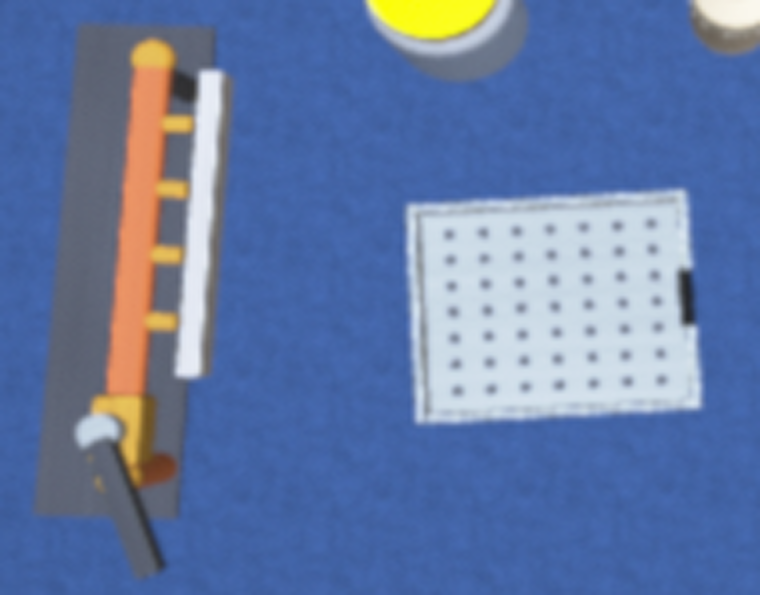

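View pics/z2.png

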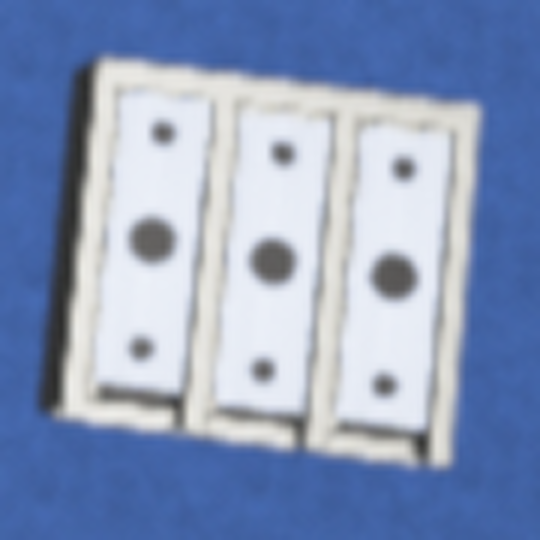

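```bash
python3 - <<'E'
from h import *
P=lambda n,u,v,z: np.round(ray(n,u,v,z),4)
a=P('top',85+222/4,140+71/3.5,.03);b=P('top',85+200/4,140+376/3.5,.03)
print('bar',a,b,np.linalg.norm(a-b),'yaw',np.degrees(np.arctan2(*(a-b)[1::-1])))
c=np.degrees(np.arctan2(*(a-b)[1::-1]))
print('pipe',P('top',85+153/4,140+60/3.5,.09),P('top',85+126/4,140+390/3.5,.09))
hs=[P('top',315+u/6,195+v/6,.06) for u,v in [(152,240),(272,261),(394,276)]]
print('mid',hs)
for (u,v),(u2,v2) in [((163,132),(141,348)),((283,153),(263,370)),((404,168),(384,385))]:
  p,q=P('top',315+u/6,195+v/6,.06),P('top',315+u2/6,195+v2/6,.06);print(p,q,np.degrees(np.arctan2(*(p-q)[1::-1])))
print('lever',P('top',85+98/4,140+432/3.5,.125),P('top',85+150/4,140+572/3.5,.131))
print('basket',[P('top',85+u/4,140+v/3.5,.025) for u,v in [(407,205),(685,192),(700,407),(417,423)]], 'lug',P('top',85+686/4,140+297/3.5,.052))
E
```

```text
bar [0.7243 0.288  0.03  ] [0.481 0.301 0.03 ] 0.2436470603147102 yaw -3.058518319201891
pipe [0.7207 0.3155 0.09  ] [0.4729 0.3294 0.09  ]
mid [array([ 0.4995, -0.2568,  0.06  ]), array([ 0.4888, -0.3096,  0.06  ]), array([ 0.4807, -0.3632,  0.06  ])]
[ 0.5474 -0.2644  0.06  ] [ 0.4522 -0.2494  0.06  ] -8.95408229161048
[ 0.5365 -0.3174  0.06  ] [ 0.4412 -0.3027  0.06  ] -8.768749890302919
[ 0.5284 -0.371   0.06  ] [ 0.4332 -0.3556  0.06  ] -9.188836077358742
lever [0.4449 0.3332 0.125 ] [0.3485 0.2975 0.131 ]
basket [array([0.6126, 0.159 , 0.025 ]), array([ 0.6177, -0.0359,  0.025 ]), array([ 0.4475, -0.0414,  0.025 ]), array([0.4403, 0.1531, 0.025 ])] lug [ 0.5329 -0.034   0.052 ]
```

```bash
cat >> h.py <<'E'
def want(yaw,tilt=0):
    # tool x at yaw (deg) in world, z down; then tilt (deg) about tool x
    y=np.radians(yaw); X=np.array([np.cos(y),np.sin(y),0]); Z=np.array([0,0,-1.]); Y=np.cross(Z,X)
    return R.from_matrix(np.c_[X,Y,Z])*R.from_rotvec([np.radians(tilt),0,0])
def go(p,yaw,tilt=0):
    s=st(); R0=R.from_quat(s['tcp_rot']); d=R0.inv().apply(np.array(p)-s['tcp_pos'])*100
    r=(R0.inv()*want(yaw,tilt)).as_rotvec(degrees=True)
    print('shift cm',np.round(d,2),'rot deg',np.round(r,1),'rows',round(max(np.linalg.norm(d)/4.1,np.linalg.norm(r)/7.1),1))
def show():
    s=st(); T=tcp(s); print('t',round(s['clock'],2),'p',np.round(s['tcp_pos'],4),'yaw',round(np.degrees(np.arctan2(T[1,0],T[0,0])),1),'z',np.round(T[:3,2],3),'F',np.round(s['ft_force'],1),'op',round(s['opening'],4),'q',np.round(s['joint_positions'],2))
E
python3 -c "
from h import *
show();go([.3695,.3125,.20],-71)"
```

```text
t 1.15 p [0.2755 0.5887 0.2483] yaw 64.9 z [-0.  0. -1.] F [-0.1 -0.2 -0.8] op 0.0854 q [-0.87  0.5  -0.43  1.55  0.22  1.14 -0.21]
shift cm [-21.03  20.22   4.83] rot deg [ -0.    0.  135.9] rows 19.1
```

{"op": "drive_tool", "data": {
  "series": [
    [-21, 20.2, 4.8, 0, 0, 60, 0],
    [-21, 20.2, 4.8, 0, 0, 60, 0],
    [-21, 20.2, 4.8, 0, 0, 60, 0],
    [-21, 20.2, 4.8, 0, 0, 60, 0],
    [-21, 20.2, 4.8, 0, 0, 60, 0],
    [-21, 20.2, 4.8, 0, 0, 60, 0],
    [-21, 20.2, 4.8, 0, 0, 60, 0],
    [-21, 20.2, 4.8, 0, 0, 60, 0]
  ]
}}

```text
clock: 1.82
tcp_pos: [0.3718, 0.304, 0.199]
tcp_rot: [0.998, 0.059, -0.001, 0.003]
ft_force: [-1.4, -0.8, -0.5]
opening: 0.0853
```

{"op": "drive_tool", "data": {
  "series": [
    [0, 0, 0, 0, 0, 76, 0],
    [0, 0, 0, 0, 0, 76, 0],
    [0, 0, 0, 0, 0, 76, 0],
    [0, 0, 0, 0, 0, 76, 0],
    [0, 0, 0, 0, 0, 76, 0],
    [0, 0, 0, 0, 0, 76, 0],
    [0, 0, 0, 0, 0, 76, 0],
    [0, 0, 0, 0, 0, 76, 0]
  ]
}}

```text
clock: 2.48
tcp_pos: [0.3695, 0.313, 0.2005]
tcp_rot: [0.906, -0.423, 0.0, -0.0]
ft_force: [0.3, 0.4, 0.5]
opening: 0.0854
```

```bash
python3 -c "
from h import *
show();go([.3695,.3125,.20],-71)
cv2.imwrite('pics/w1.png',cams.grab_frame('wrist'))
print(lm('wrist','valve_grip'),lm('wrist','station'))"
```

```text
t 2.48 p [0.3695 0.313  0.2005] yaw -50.0 z [ 0.  0. -1.] F [0.3 0.4 0.5] op 0.0854 q [-0.73  0.23 -0.04  2.02  0.01  0.89 -1.64]
shift cm [0.04 0.03 0.05] rot deg [-0.  0. 21.] rows 3.0
[(0.73, array([0.3685, 0.3101, 0.1193]))] [(0.72, array([ 0.4433,  0.3374, -0.0037]))]
```

View pics/w1.png

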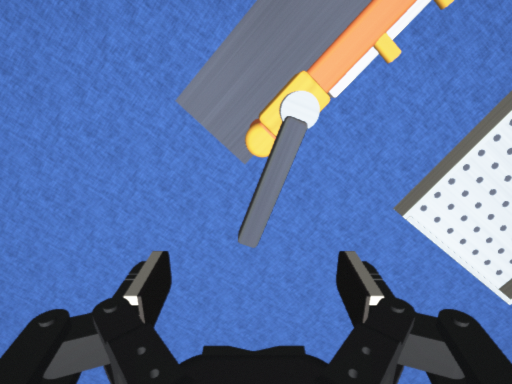

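```bash
python3 -c "
from h import *
T=c2w('wrist');a=ray('wrist',297,120,.131,T);b=ray('wrist',249,241,.131,T);print(a,b,np.linalg.norm(a-b),np.degrees(np.arctan2(*(b-a)[1::-1])))
print(ray('wrist',301,108,.135,T))
# bar face bottom end & pipe
print(ray('wrist',246,162,.0,T),ray('wrist',178,100,.0,T))
go([.3700,.3115,.120],-70)"
```

```text
[0.43826549 0.33525072 0.131     ] [0.35100793 0.30217352 0.131     ] 0.09331657665556135 -159.2395127810917
[0.44510638 0.33902699 0.135     ]
[0.37068581 0.3258751  0.        ] [0.37515719 0.42400414 0.        ]
shift cm [0.16 0.06 8.05] rot deg [-0.   0.  20.5] rows 2.9
```

{"op": "drive_tool", "data": {
  "series": [
    [0.05, -0.1, 4, 0, 0, 20, 0],
    [0.05, -0.1, 7, 0, 0, 20, 0],
    [0.05, -0.1, 8, 0, 0, 20, 0],
    [0.05, -0.1, 8, 0, 0, 20, 0.5],
    [0.05, -0.1, 8, 0, 0, 20, 1],
    [0.05, -0.1, 8, 0, 0, 20, 1],
    [0.05, -0.1, 8, 0, 0, 20, 1],
    [0.05, -0.1, 8, 0, 0, 20, 1]
  ],
  "squeeze": 30
}}

```text
clock: 3.3
tcp_pos: [0.3713, 0.3138, 0.1216]
tcp_rot: [0.821, -0.57, 0.0, -0.001]
ft_force: [0.6, -0.1, -0.2]
opening: 0.0257
```

```bash
python3 -c "
from h import *
show()"
```

```text
t 3.3 p [0.3713 0.3138 0.1216] yaw -69.6 z [ 0.002  0.002 -1.   ] F [ 0.6 -0.1 -0.2] op 0.0257 q [-0.78  0.36  0.02  2.07 -0.01  0.71 -1.96]
```

{"op": "drive_tool", "data": {
  "series": [
    [0, 0, 0, 0, 0, 0, 1],
    [0, 0, 0, 0, 0, 0, 1],
    [0, 0, 0, 0, 0, 0, 1],
    [0, 0, 0, 0, 0, 0, 1]
  ]
}}

```text
clock: 3.63
tcp_pos: [0.3715, 0.3128, 0.1214]
tcp_rot: [0.82, -0.572, 0.0, -0.001]
ft_force: [0.3, -3.1, 6.4]
opening: 0.016
```

```bash
cat >> h.py <<'E'
def arc(C,th,n,base=None):
    s=st(); R0=R.from_quat(s['tcp_rot']); p=np.array(s['tcp_pos'])
    for i in range(1,n+1):
        Q=R.from_euler('z',th*i/n,degrees=True); c=np.array([C[0],C[1],p[2]])
        d=R0.inv().apply(c+Q.apply(p-c)-p)*100; r=(R0.inv()*Q*R0).as_rotvec(degrees=True); print(np.round(d,2),np.round(r,1))
E
python3 -c "
from h import *
show(); arc([.445,.3375],72,12)"
```

```text
t 3.63 p [0.3715 0.3128 0.1214] yaw -69.7 z [ 0.001  0.001 -1.   ] F [ 0.3 -3.1  6.4] op 0.016 q [-0.78  0.36  0.02  2.07 -0.01  0.71 -1.96]
[ 0.81 -0.02 -0.  ] [-0. -0. -6.]
[ 1.62 -0.12 -0.  ] [ -0.  -0. -12.]
[ 2.41 -0.31  0.  ] [ -0.  -0. -18.]
[ 3.17 -0.58  0.  ] [ -0.  -0. -24.]
[ 3.91 -0.93  0.  ] [ -0.  -0. -30.]
[ 4.6  -1.35  0.  ] [ -0.   -0.1 -36. ]
[ 5.25 -1.84  0.  ] [ -0.   -0.1 -42. ]
[ 5.84 -2.4   0.  ] [ -0.   -0.1 -48. ]
[ 6.37 -3.01  0.  ] [ -0.   -0.1 -54. ]
[ 6.83 -3.68  0.  ] [ -0.   -0.1 -60. ]
[ 7.22 -4.39  0.01] [ -0.   -0.1 -66. ]
[ 7.53 -5.14  0.01] [ -0.   -0.1 -72. ]
```

{"op": "drive_tool", "data": {
  "series": [
    [0.8, 0, 0, 0, 0, -6, 1],
    [1.6, -0.1, 0, 0, 0, -12, 1],
    [2.4, -0.3, 0, 0, 0, -18, 1],
    [3.2, -0.6, 0, 0, 0, -24, 1],
    [3.9, -0.9, 0, 0, 0, -30, 1],
    [4.6, -1.35, 0, 0, 0, -36, 1],
    [5.25, -1.85, 0, 0, 0, -42, 1],
    [5.85, -2.4, 0, 0, 0, -48, 1]
  ]
}}

```text
clock: 4.3
tcp_pos: [0.4141, 0.2652, 0.1214]
tcp_rot: [0.983, -0.186, 0.0, 0.0]
ft_force: [-1.5, -3.5, 7.6]
opening: 0.016
```

```bash
python3 -c "
from h import *
show(); arc([.445,.3375],30,5)"
```

```text
t 4.3 p [0.4141 0.2652 0.1214] yaw -21.4 z [ 0.001 -0.001 -1.   ] F [-1.5 -3.5  7.6] op 0.016 q [-0.51  0.37 -0.14  2.05  0.08  0.72 -1.07]
[ 0.82 -0.02  0.  ] [ 0.  0. -6.]
[ 1.64 -0.12  0.  ] [  0.   0. -12.]
[ 2.44 -0.31  0.  ] [  0.   0. -18.]
[ 3.22 -0.58  0.  ] [  0.   0. -24.]
[ 3.96 -0.94  0.  ] [  0.   0. -30.]
```

{"op": "drive_tool", "data": {
  "series": [
    [0.8, 0, 0, 0, 0, -6, 1],
    [1.65, -0.1, 0, 0, 0, -12, 1],
    [2.3, -0.3, 0, 0, 0, -17, 1],
    [2.6, -0.35, 0, 0, 0, -19, 1],
    [2.75, -0.4, 0, 0, 0, -20, 1],
    [2.75, -0.4, 0, 0, 0, -20, 1]
  ]
}}

```text
clock: 4.8
tcp_pos: [0.4408, 0.259, 0.1214]
tcp_rot: [1.0, -0.015, -0.0, 0.0]
ft_force: [-2.5, -3.9, 8.6]
opening: 0.0156
```

```bash
python3 -c "
from h import *
show(); arc([.445,.3375],8,4)"
```

```text
t 4.8 p [0.4408 0.259  0.1214] yaw -1.7 z [-0.    -0.001 -1.   ] F [-2.5 -3.9  8.6] op 0.0156 q [-0.41  0.41 -0.21  2.    0.12  0.74 -0.72]
[ 0.27  0.   -0.  ] [-0.  0. -2.]
[ 0.55 -0.01 -0.  ] [-0.  0. -4.]
[ 0.82 -0.02 -0.  ] [-0.  0. -6.]
[ 1.09 -0.05 -0.  ] [-0.  0. -8.]
```

{"op": "drive_tool", "data": {
  "series": [
    [0.25, 0, 0, 0, 0, -2, 1],
    [0.5, 0, 0, 0, 0, -4, 1],
    [0.5, 0, 0, 0, 0, -4, 1]
  ]
}}

```text
clock: 5.05
tcp_pos: [0.4415, 0.259, 0.1213]
tcp_rot: [1.0, 0.019, -0.004, 0.001]
ft_force: [-14.9, -4.2, 20.3]
opening: 0.0157
```

```bash
python3 -c "
from h import *
show()"
```

```text
t 5.05 p [0.4415 0.259  0.1213] yaw 2.2 z [-0.008 -0.002 -1.   ] F [-14.9  -4.2  20.3] op 0.0157 q [-0.4   0.41 -0.22  2.    0.12  0.75 -0.66]
```

{"op": "drive_tool", "data": {
  "series": [
    [0.1, 0, 0, 0, 0, 4, 1],
    [0.1, 0, 0, 0, 0, 4, 0],
    [0.1, 0, 0, 0, 0, 4, 0],
    [0.1, 0, 0, 0, 0, 4, 0],
    [0.1, 0, 0, 0, 0, 4, 0],
    [0.1, 0, -4, 0, 0, 4, 0],
    [0.1, 0, -8, 0, 0, 4, 0],
    [0.1, 0, -10, 0, 0, 4, 0]
  ]
}}

```text
clock: 5.72
tcp_pos: [0.4481, 0.2612, 0.2241]
tcp_rot: [1.0, -0.014, 0.002, -0.001]
ft_force: [0.4, -0.0, -0.3]
opening: 0.0853
```

```bash
python3 -c "
from h import *
show()
cv2.imwrite('pics/w2.png',cams.grab_frame('wrist'))"
```

```text
t 5.72 p [0.4481 0.2612 0.2241] yaw -1.6 z [ 0.004  0.003 -1.   ] F [ 0.4 -0.  -0.3] op 0.0853 q [-0.39  0.27 -0.22  1.91  0.07  0.96 -0.67]
```

View pics/w2.png

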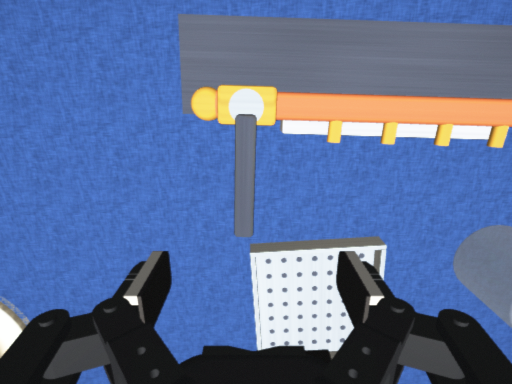

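Valve is shut: the lever (px 246,105 to 244,236) sits across the pipe and was pressed on its stop with 15 N. Next, the tray.

```bash
python3 -c "
from h import *
go([.46,-.305,.24],-99)"
```

```text
shift cm [ 2.66 56.66 -1.57] rot deg [-0.6 -0.1 97.3] rows 13.8
```

{"op": "drive_tool", "data": {
  "series": [
    [2.7, 56.6, -1.6, 0, 0, 56, 0.9],
    [2.7, 56.6, -1.6, 0, 0, 56, 1],
    [2.7, 56.6, -1.6, 0, 0, 56, 1],
    [2.7, 56.6, -1.6, 0, 0, 56, 1],
    [2.7, 56.6, -1.6, 0, 0, 56, 1],
    [2.7, 56.6, -1.6, 0, 0, 56, 1],
    [2.7, 56.6, -1.6, 0, 0, 56, 1],
    [2.7, 56.6, -1.6, 0, 0, 56, 1]
  ]
}}

```text
clock: 6.43
tcp_pos: [0.4523, -0.0752, 0.2298]
tcp_rot: [0.875, -0.485, 0.0, -0.0]
ft_force: [1.1, 0.7, -0.6]
opening: 0.0004
```

```bash
python3 -c "
from h import *
show();go([.46,-.305,.24],-99)"
```

```text
t 6.43 p [ 0.4523 -0.0752  0.2298] yaw -58.0 z [ 0.001 -0.    -1.   ] F [ 1.1  0.7 -0.6] op 0.0004 q [-0.01  0.15  0.13  2.05 -0.02  0.95 -0.88]
shift cm [19.89 11.53 -1.01] rot deg [-0. -0. 41.] rows 5.8
```

{"op": "drive_tool", "data": {
  "series": [
    [19.9, 11.5, -1, 0, 0, 41, 1],
    [19.9, 11.5, -1, 0, 0, 41, 1],
    [19.9, 11.5, -1, 0, 0, 41, 1],
    [19.9, 11.5, -1, 0, 0, 41, 1],
    [19.9, 11.5, -1, 0, 0, 41, 1],
    [19.9, 11.5, -1, 0, 0, 41, 1],
    [19.9, 11.5, -1, 0, 0, 41, 1],
    [19.9, 11.5, -1, 0, 0, 41, 1]
  ]
}}

```text
clock: 7.1
tcp_pos: [0.4612, -0.3044, 0.2392]
tcp_rot: [-0.651, 0.759, 0.0, -0.001]
ft_force: [-0.2, 0.2, -0.2]
opening: 0.0002
```

```bash
python3 -c "
from h import *
show()
cv2.imwrite('pics/w3.png',cams.grab_frame('wrist'))
for l in ['tray','plate0_mid','plate1_mid','plate2_mid']: print(l,lm('wrist',l))"
```

```text
t 7.1 p [ 0.4612 -0.3044  0.2392] yaw -98.8 z [-0.001 -0.001 -1.   ] F [-0.2  0.2 -0.2] op 0.0002 q [ 0.24  0.32  0.36  1.83 -0.13  1.02 -1.07]
tray []
plate0_mid [(0.77, array([ 0.4824, -0.3521,  0.0546]))]
plate1_mid [(0.7, array([ 0.49  , -0.3056,  0.0526]))]
plate2_mid [(0.96, array([ 0.4978, -0.2517,  0.0587]))]
```

View pics/w3.png

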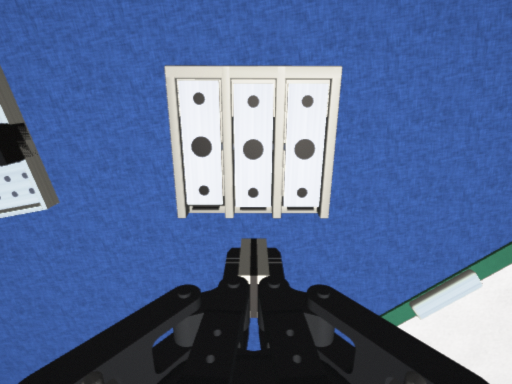

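```bash
python3 -c "
from h import *
T=c2w('wrist')
for u,v in [(201,147),(253,149),(305,149)]: print(ray('wrist',u,v,.06,T))
a=ray('wrist',253,101,.06,T);b=ray('wrist',253,192.5,.06,T);print(a,b,np.degrees(np.arctan2(*(a-b)[1::-1])))
print(ray('wrist',166,67,.06,T),ray('wrist',341,67,.06,T))
# fingertip projection for tcp
for zz in (0,.017): print(proj('wrist',tcp()[:3,3]+tcp()[:3,2]*zz,T))
"
```

```text
[ 0.49970233 -0.25121116  0.06      ]
[ 0.48957889 -0.30468899  0.06      ]
[ 0.48151809 -0.35858692  0.06      ]
[ 0.53702625 -0.31180735  0.06      ] [ 0.44194796 -0.2975431   0.06      ] -8.532242351597759
[ 0.58017733 -0.23381269  0.06      ] [ 0.55530103 -0.39995842  0.06      ]
(np.float64(253.246676050367), np.float64(269.7501979010981))
(np.float64(253.24583435058167), np.float64(252.12828962100596))
```

```bash
python3 -c "
from h import *
go([.4396,-.2990,.09],-99)"
```

```text
shift cm [ 0.15  2.26 14.95] rot deg [0.  0.  0.5] rows 3.7
```

{"op": "drive_tool", "data": {
  "series": [
    [0, 2.2, 4, 0, 0, 0, 1],
    [0, 2.2, 8, 0, 0, 0, 1],
    [0, 2.2, 12, 0, 0, 0, 1],
    [0, 2.2, 15, 0, 0, 0, 1],
    [0, 2.2, 15, 0, 0, 0, 1]
  ]
}}

```text
clock: 7.77
tcp_pos: [0.4362, -0.2954, 0.0841]
tcp_rot: [-0.653, 0.758, 0.005, -0.002]
ft_force: [-0.9, 1.1, 0.4]
opening: 0.0001
```

```bash
python3 -c "
from h import *
show()
cv2.imwrite('pics/w4.png',cams.grab_frame('wrist'))"
```

```text
t 7.77 p [ 0.4362 -0.2954  0.0841] yaw -98.5 z [-0.009  0.006 -1.   ] F [-0.9  1.1  0.4] op 0.0001 q [ 0.3   0.5   0.31  1.99 -0.23  0.69 -0.97]
```

View pics/w4.png

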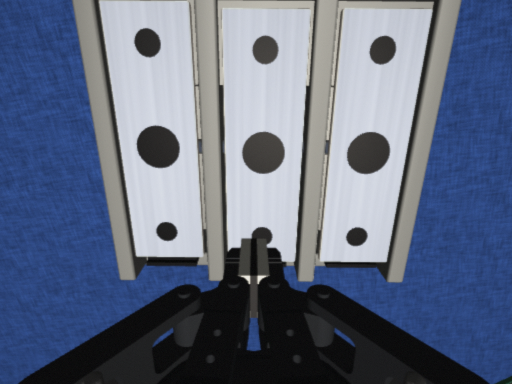

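{"op": "drive_tool", "data": {
  "series": [
    [0.4, -0.2, 0, 0, 0, 0.5, 1],
    [0.4, -0.2, 0.6, 0, 0, 0.5, 1],
    [0.4, -0.2, 1.2, 0, 0, 0.5, 1],
    [0.4, -0.2, 1.7, 0, 0, 0.5, 1]
  ]
}}

```text
clock: 8.15
tcp_pos: [0.4426, -0.3045, 0.074]
tcp_rot: [-0.648, 0.761, -0.002, 0.001]
ft_force: [-1.7, -1.2, 2.9]
opening: 0.0002
```

```bash
python3 -c "
from h import *
show()"
```

```text
t 8.15 p [ 0.4426 -0.3045  0.074 ] yaw -99.2 z [ 0.003 -0.002 -1.   ] F [-1.7 -1.2  2.9] op 0.0002 q [ 0.31  0.53  0.3   1.98 -0.24  0.67 -0.96]
```

{"op": "drive_tool", "data": {
  "series": [
    [-0.2, 0, 0.5, 0, 0, 0, 1],
    [-0.2, 0, 1.0, 0, 0, 0, 1],
    [-0.2, 0, 1.5, 0, 0, 0, 1],
    [-0.2, 0, 1.8, 0, 0, 0, 1]
  ]
}}

```text
clock: 8.48
tcp_pos: [0.4419, -0.3014, 0.0542]
tcp_rot: [-0.648, 0.761, 0.0, 0.0]
ft_force: [0.4, 0.4, 1.8]
opening: -0.0001
```

```bash
python3 -c "
from h import *
show()"
```

```text
t 8.48 p [ 0.4419 -0.3014  0.0542] yaw -99.2 z [ 0.  0. -1.] F [0.4 0.4 1.8] op -0.0001 q [ 0.32  0.56  0.29  1.99 -0.26  0.63 -0.96]
```

{"op": "drive_tool", "data": {
  "series": [
    [0, 0, 0.3, 0, 0, 0, 1],
    [0, 0, 0.6, 0, 0, 0, 1],
    [0, 0, 0.6, 0, 0, 0, 1]
  ]
}}

```text
clock: 8.73
tcp_pos: [0.4421, -0.3015, 0.0506]
tcp_rot: [-0.648, 0.761, 0.0, 0.001]
ft_force: [-6.3, 5.0, 25.3]
opening: 0.0003
```

```bash
python3 -c "
from h import *
show()
cv2.imwrite('pics/w5.png',cams.grab_frame('wrist'));cv2.imwrite('pics/s5.png',cams.grab_frame('side'))"
```

```text
t 8.73 p [ 0.4421 -0.3015  0.0506] yaw -99.2 z [ 0.001  0.001 -1.   ] F [-6.3  5.  25.3] op 0.0003 q [ 0.32  0.57  0.28  1.99 -0.26  0.62 -0.95]
```

View pics/w5.png

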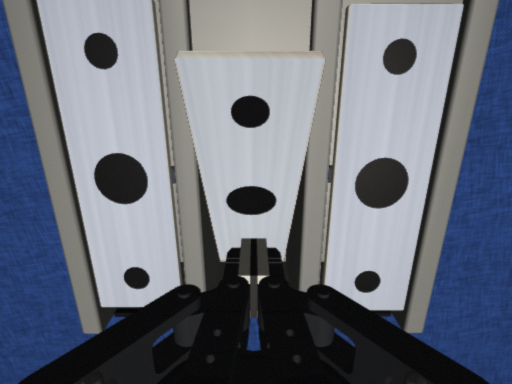

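View pics/s5.png

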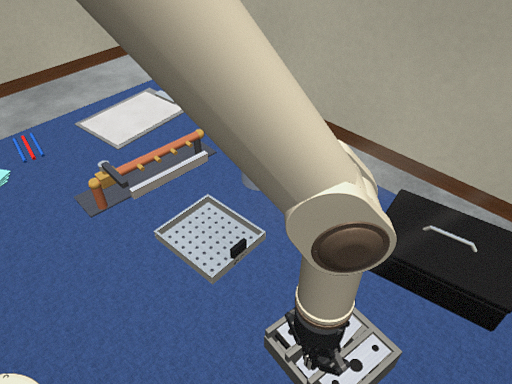

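```bash
cat >> h.py <<'E'
TC=np.array([.491,-.3093]); TY=-9.0
def tr(x,y,z):
    a=np.radians(TY); return np.array([TC[0]+x*np.cos(a)-y*np.sin(a),TC[1]+x*np.sin(a)+y*np.cos(a),z])
E
python3 -c "
from h import *
go(tr(-.003,0,.137),-99,34.4)"
```

```text
shift cm [-0.02 -4.66 -8.63] rot deg [34.4  0.  -0.2] rows 4.8
```

{"op": "drive_tool", "data": {
  "series": [
    [0, 0, -4, 0, 0, 0, 1],
    [0, -2, -8, 14, 0, 0, 0],
    [0, -4.6, -8.6, 28, 0, 0, 0],
    [0, -4.6, -8.6, 34.4, 0, 0, 0],
    [0, -4.6, -8.6, 34.4, 0, 0, 0],
    [0, -4.6, -8.6, 34.4, 0, 0, 0]
  ]
}}

```text
clock: 9.33
tcp_pos: [0.4906, -0.3038, 0.1336]
tcp_rot: [-0.632, 0.736, -0.178, 0.165]
ft_force: [0.7, 0.8, 0.1]
opening: 0.0606
```

```bash
python3 -c "
from h import *
show(); go(tr(.0308,0,.0869),-99,34.4)
cv2.imwrite('pics/w6.png',cams.grab_frame('wrist'))"
```

```text
t 9.33 p [ 0.4906 -0.3038  0.1336] yaw -98.5 z [ 0.468 -0.055 -0.882] F [0.7 0.8 0.1] op 0.0606 q [ 0.76  0.34 -0.12  2.19 -0.86  0.27 -0.28]
shift cm [ 0.64 -0.63  5.61] rot deg [ 6.3  1.1 -0.1] rows 1.4
```

View pics/w6.png

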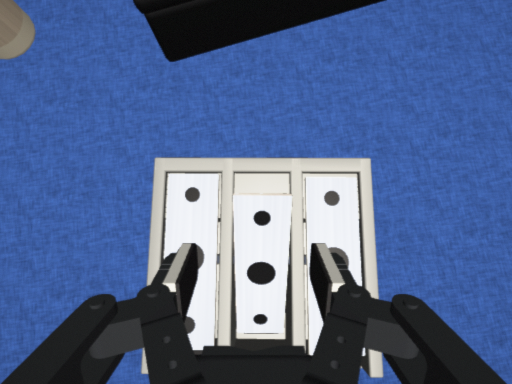

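{"op": "drive_tool", "data": {
  "series": [
    [0, 0, 0, 0, 0, 0, 0],
    [0, 0, 0, 0, 0, 0, 0]
  ]
}}

```text
clock: 9.55
tcp_pos: [0.4925, -0.3048, 0.1339]
tcp_rot: [-0.631, 0.737, -0.177, 0.164]
ft_force: [0.5, -0.4, 0.0]
opening: 0.0853
```

```bash
python3 -c "
from h import *
show(); go(tr(.0308,0,.0869),-99,34.4)"
```

```text
t 9.55 p [ 0.4925 -0.3048  0.1339] yaw -98.5 z [ 0.466 -0.053 -0.883] F [ 0.5 -0.4  0. ] op 0.0853 q [ 0.75  0.35 -0.11  2.19 -0.85  0.27 -0.29]
shift cm [ 0.58 -0.45  5.54] rot deg [ 6.5  1.1 -0.2] rows 1.4
```

```bash
python3 -c "
from h import *
go(tr(.0321-.017,0,.0876+.047),-99,20)"
```

```text
shift cm [ 0.48 -1.3   0.59] rot deg [-7.9  1.2 -0. ] rows 1.1
```

{"op": "drive_tool", "data": {
  "series": [
    [0.5, -1.3, 0.6, -8, 1.2, 0, 0],
    [0.5, -1.3, 0.6, -8, 1.2, 0, 0],
    [0.5, -1.3, 0.6, -8, 1.2, 0, 0]
  ]
}}

```text
clock: 9.8
tcp_pos: [0.5108, -0.3116, 0.1368]
tcp_rot: [-0.642, 0.747, -0.134, 0.11]
ft_force: [1.2, 0.8, 0.8]
opening: 0.0854
```

```bash
python3 -c "
from h import *
show(); go(tr(.0321,0,.0876),-99,20)"
```

```text
t 9.8 p [ 0.5108 -0.3116  0.1368] yaw -98.8 z [ 0.336 -0.058 -0.94 ] F [1.2 0.8 0.8] op 0.0854 q [ 0.41  0.38  0.2   2.07 -0.52  0.43 -0.69]
shift cm [0.06 0.54 5.04] rot deg [ 0.1 -0.3  0.4] rows 1.2
```

{"op": "drive_tool", "data": {
  "series": [
    [0.05, 0.4, 2, 0, 0, 0.4, 0],
    [0.05, 0.4, 4, 0, 0, 0.4, 0],
    [0.05, 0.4, 5, 0, 0, 0.4, 0],
    [0.05, 0.4, 5, 0, 0, 0.4, 0]
  ]
}}

```text
clock: 10.13
tcp_pos: [0.5198, -0.3122, 0.0842]
tcp_rot: [-0.639, 0.75, -0.13, 0.112]
ft_force: [0.5, 0.8, -0.7]
opening: 0.0855
```

```bash
python3 -c "
from h import *
show(); go(tr(.0321,0,.0876),-99,20)
cv2.imwrite('pics/w7.png',cams.grab_frame('wrist'))"
```

```text
t 10.13 p [ 0.5198 -0.3122  0.0842] yaw -99.1 z [ 0.334 -0.052 -0.941] F [ 0.5  0.8 -0.7] op 0.0855 q [ 0.48  0.48  0.11  2.06 -0.61  0.34 -0.6 ]
shift cm [ 0.16 -0.42 -0.21] rot deg [ 0.2  0.1 -0.2] rows 0.1
```

View pics/w7.png

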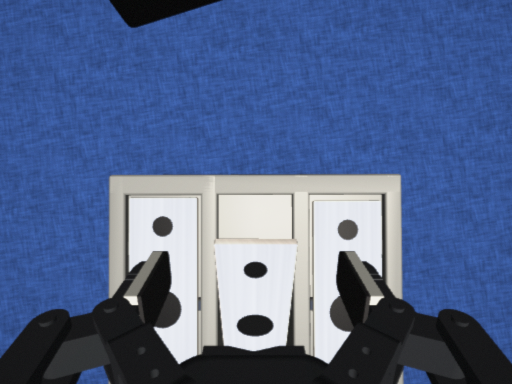

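{"op": "drive_tool", "data": {
  "series": [
    [0.1, -0.4, -0.2, 0, 0, 0, 0],
    [0.1, -0.4, -0.2, 0, 0, 0, 0.3],
    [0.1, -0.4, -0.2, 0, 0, 0, 0.7],
    [0.1, -0.4, -0.2, 0, 0, 0, 1],
    [0.1, -0.4, -0.2, 0, 0, 0, 1],
    [0.1, -0.4, -0.2, 0, 0, 0, 1],
    [0.1, -0.4, -0.2, 0, 0, 0, 1],
    [0.1, -0.4, -0.2, 0, 0, 0, 1]
  ],
  "squeeze": 60
}}

```text
clock: 10.85
tcp_pos: [0.5224, -0.3157, 0.0902]
tcp_rot: [-0.637, 0.751, -0.132, 0.113]
ft_force: [-0.7, 0.9, 5.3]
opening: 0.0382
```

```bash
python3 -c "
from h import *
show(); go(tr(.0321,0,.0876),-99,20)
cv2.imwrite('pics/w8.png',cams.grab_frame('wrist'))"
```

```text
t 10.85 p [ 0.5224 -0.3157  0.0902] yaw -99.3 z [ 0.339 -0.055 -0.939] F [-0.7  0.9  5.3] op 0.0382 q [ 0.48  0.48  0.12  2.05 -0.61  0.35 -0.61]
shift cm [-0.14  0.08  0.25] rot deg [-0.1 -0.1 -0.3] rows 0.1
```

View pics/w8.png

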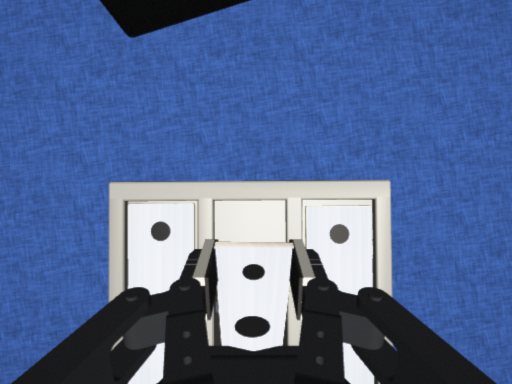

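{"op": "drive_tool", "data": {
  "series": [
    [0, -0.7, -1.9, 0, 0, 0, 1],
    [0, -1.4, -3.8, 0, 0, 0, 1],
    [0, -2.4, -6.6, 0, 0, 0, 1],
    [0, -3.4, -9.4, 0, 0, 0, 1],
    [0, -3.4, -9.4, 0, 0, 0, 1]
  ]
}}

```text
clock: 11.32
tcp_pos: [0.5245, -0.3178, 0.1954]
tcp_rot: [-0.637, 0.75, -0.136, 0.114]
ft_force: [0.3, -0.6, -0.2]
opening: 0.038
```

```bash
python3 -c "
from h import *
show()
cv2.imwrite('pics/w9.png',cams.grab_frame('wrist'));cv2.imwrite('pics/t9.png',cams.grab_frame('top'))
for n in ['top','side']:
  if n=='side': cv2.imwrite('pics/s9.png',cams.grab_frame('side'))
  print(lm(n,'basket_mid')[:2],lm(n,'basket_lug')[:2],lm(n,'plate_mid')[:4] if 0 else '')"
```

```text
t 11.32 p [ 0.5245 -0.3178  0.1954] yaw -99.4 z [ 0.345 -0.059 -0.937] F [ 0.3 -0.6 -0.2] op 0.038 q [ 0.34  0.31  0.28  2.   -0.45  0.55 -0.79]
[(0.79, array([0.5299, 0.0616, 0.0153]))] [(0.86, array([ 0.5338, -0.0308,  0.0401]))] 
[(0.63, array([0.5281, 0.0589, 0.0165])), (0.38, array([ 0.4971, -0.2598,  0.0591]))] [(0.8, array([ 0.5252, -0.0302,  0.0384]))]
```

View pics/w9.png

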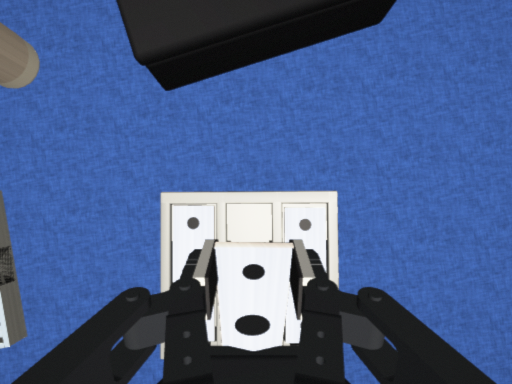

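View pics/s9.png

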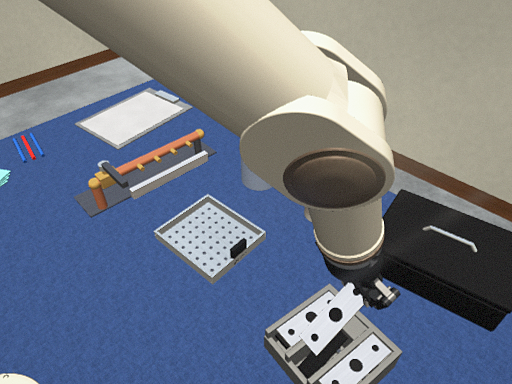

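View pics/t9.png

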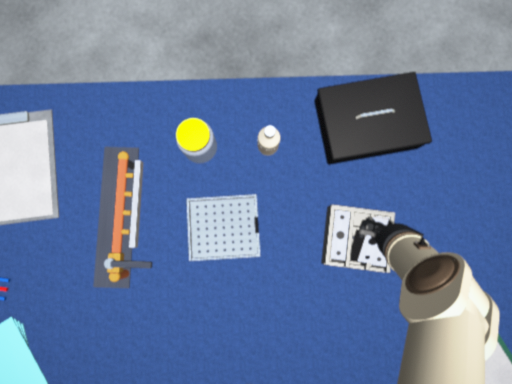

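```bash
python3 -c "
from h import *
T=np.array(cams.camera_model('wrist')['hand_eye'])
from scipy.optimize import least_squares
d0=np.radians(14.4)
def pts(y,z,a,x=0):
    d=np.array([0,-np.cos(a),-np.sin(a)]);n=np.array([0,np.sin(a),-np.cos(a)])  # n up normal
    c=np.array([x,y,z])/1000
    return [c+n*.0025, c+d*.048+n*.0025, c+d*.065+n*.0025]
obs=[(252.5,325),(253.5,272),(254,243)]
print([np.round(proj('wrist',p,T)) for p in pts(49.3,20.5,d0)])
f=lambda q: np.ravel([np.array(proj('wrist',p,T))-o for p,o in zip(pts(q[0],q[1],q[2],q[3]),obs)])
s=least_squares(f,[49,20,d0,0]);print(s.x[:2],np.degrees(s.x[2]),s.x[3],s.fun)
"
```

```text
[array([253., 323.]), array([253., 268.]), array([253., 244.])]
[ 15.57125364 -16.9493096 ] 27.027719971935174 0.10302148577958557 [ 0.92016856 -0.00258745 -0.05737583  0.00619743 -0.54508255 -0.00374941]
```

```bash
cat >> h.py <<'E'
B=np.array([.529,.0595]); BY=1.9
def bk(x,y,z):
    a=np.radians(BY); return np.array([B[0]+x*np.cos(a)-y*np.sin(a),B[1]+x*np.sin(a)+y*np.cos(a),z])
E
python3 -c "
from h import *
go(bk(.0518,.050,.15),-88.1,-9)"
```

```text
shift cm [-42.98   2.4    3.25] rot deg [-28.8  -0.9 -11.3] rows 10.5
```

{"op": "drive_tool", "data": {
  "series": [
    [-2, 0.2, 0.2, -4, 0, 0, 1],
    [-5, 0.4, 0.5, -8, 0, -2, 1],
    [-8.5, 0.6, 0.8, -12, 0, -4, 1],
    [-12, 0.8, 1, -16, -0.3, -6, 1],
    [-15.5, 1, 1.3, -20, -0.5, -8, 1],
    [-19, 1.2, 1.6, -24, -0.7, -10, 1],
    [-22.5, 1.4, 1.8, -28.8, -0.9, -11.3, 1],
    [-26, 1.6, 2, -28.8, -0.9, -11.3, 1]
  ]
}}

```text
clock: 12.33
tcp_pos: [0.5573, -0.0553, 0.1637]
tcp_rot: [0.717, -0.692, -0.055, 0.058]
ft_force: [0.8, -0.1, -1.9]
opening: 0.0383
```

```bash
python3 -c "
from h import *
show();go(bk(.0518,.050,.12),-88.1,-9)"
```

```text
t 12.33 p [ 0.5573 -0.0553  0.1637] yaw -88.0 z [-0.159 -0.008 -0.987] F [ 0.8 -0.1 -1.9] op 0.0383 q [-0.18  0.51  0.29  1.74 -0.13  1.07 -1.37]
shift cm [-16.57  -3.43   3.84] rot deg [ 0.2 -0.2  0.1] rows 4.2
```

{"op": "drive_tool", "data": {
  "series": [
    [-3.5, -0.5, 0.2, 0, 0, 0, 1],
    [-7, -1.2, 0.5, 0, 0, 0, 1],
    [-10.5, -2, 1, 0, 0, 0, 1],
    [-13.5, -2.8, 2, 0, 0, 0, 1],
    [-15.5, -3.2, 3, 0, 0, 0, 1],
    [-16.5, -3.4, 3.8, 0, 0, 0, 1],
    [-16.5, -3.4, 3.8, 0, 0, 0, 1],
    [-16.5, -3.4, 3.8, 0, 0, 0, 1]
  ]
}}

```text
clock: 13.0
tcp_pos: [0.5772, 0.1069, 0.1213]
tcp_rot: [0.716, -0.693, -0.053, 0.058]
ft_force: [0.5, -1.0, -1.9]
opening: 0.0381
```

```bash
python3 -c "
from h import *
show();go(bk(.0518,.050,.06),-88.1,-9)
for n in ['wrist','top','side']:
  cv2.imwrite('pics/x1_%s.png'%n,cams.grab_frame(n))"
```

```text
t 13.0 p [0.5772 0.1069 0.1213] yaw -88.1 z [-0.157 -0.009 -0.988] F [ 0.5 -1.  -1.9] op 0.0381 q [-0.38  0.6   0.23  1.69 -0.17  1.02 -1.62]
shift cm [-0.45 -1.16  6.02] rot deg [ 0.  -0.2 -0. ] rows 1.5
```

View pics/x1_side.png

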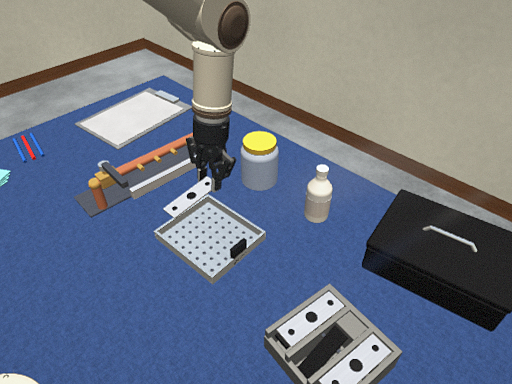

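View pics/x1_wrist.png

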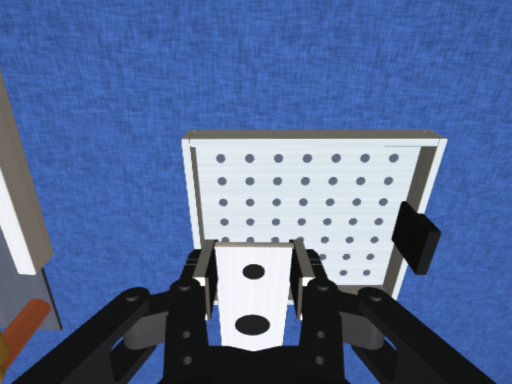

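```bash
python3 -c "
from h import *
for l in ['basket_mid','basket_lug']: print(lm('wrist',l)[:2],lm('top',l)[:2],lm('side',l)[:2])
T=c2w('wrist');a=ray('wrist',183,139,.025,T);b=ray('wrist',446,140,.025,T);print(a,b,np.linalg.norm(a-b),np.degrees(np.arctan2(*(a-b)[1::-1])))
print(bk(.086,.098,.025),bk(.086,-.098,.025))
"
```

```text
[(0.7, array([0.5343, 0.0581, 0.0132]))] [(0.86, array([0.5293, 0.0617, 0.0166]))] [(0.67, array([0.5306, 0.057 , 0.0166]))]
[(0.66, array([ 0.5329, -0.0336,  0.0414]))] [(0.61, array([ 0.5344, -0.0333,  0.0409]))] [(0.7, array([ 0.5272, -0.0336,  0.038 ]))]
[0.6133723  0.16021829 0.025     ] [ 0.61864146 -0.03351187  0.025     ] 0.1938018074156693 91.55797205471328
[0.61170351 0.16029747 0.025     ] [ 0.61820193 -0.03559478  0.025     ]
```

```bash
python3 -c "
from h import *
go(bk(.0535,.050,.026),-88.1,-9)"
```

```text
shift cm [-0.38 -1.74  9.54] rot deg [-0.1 -0.1 -0.1] rows 2.4
```

{"op": "drive_tool", "data": {
  "series": [
    [-0.4, -0.5, 2, 0, 0, 0, 1],
    [-0.4, -1, 4.5, 0, 0, 0, 1],
    [-0.4, -1.4, 6.5, 0, 0, 0, 1],
    [-0.4, -1.5, 7.5, 0, 0, 0, 1],
    [-0.4, -1.6, 8, 0, 0, 0, 1],
    [-0.4, -1.6, 8, 0, 0, 0, 1]
  ]
}}

```text
clock: 13.95
tcp_pos: [0.5807, 0.1118, 0.0401]
tcp_rot: [0.716, -0.693, -0.054, 0.057]
ft_force: [0.9, -0.4, -1.0]
opening: 0.0378
```

```bash
python3 -c "
from h import *
show();go(bk(.0535,.050,.026),-88.1,-9)"
```

```text
t 13.95 p [0.5807 0.1118 0.0401] yaw -88.1 z [-0.156 -0.008 -0.988] F [ 0.9 -0.4 -1. ] op 0.0378 q [-0.37  0.72  0.2   1.71 -0.2   0.89 -1.6 ]
shift cm [ 0.05 -0.23  1.39] rot deg [ 0.  -0.1 -0. ] rows 0.3
```

{"op": "drive_tool", "data": {
  "series": [
    [0, -0.1, 0.6, 0, 0, 0, 1],
    [0, -0.2, 1.1, 0, 0, 0, 1],
    [0, -0.2, 1.3, 0, 0, 0, 1],
    [0, -0.2, 1.3, 0, 0, 0, 1]
  ]
}}

```text
clock: 14.28
tcp_pos: [0.5813, 0.1121, 0.0278]
tcp_rot: [0.717, -0.693, -0.053, 0.056]
ft_force: [-0.6, -0.2, -1.0]
opening: 0.0381
```

```bash
python3 -c "
from h import *
show()
cv2.imwrite('pics/x2.png',cams.grab_frame('side')[130:330,120:320].repeat(3,0).repeat(3,1))"
```

```text
t 14.28 p [0.5813 0.1121 0.0278] yaw -88.1 z [-0.155 -0.007 -0.988] F [-0.6 -0.2 -1. ] op 0.0381 q [-0.36  0.74  0.2   1.71 -0.21  0.87 -1.6 ]
```

View pics/x2.png

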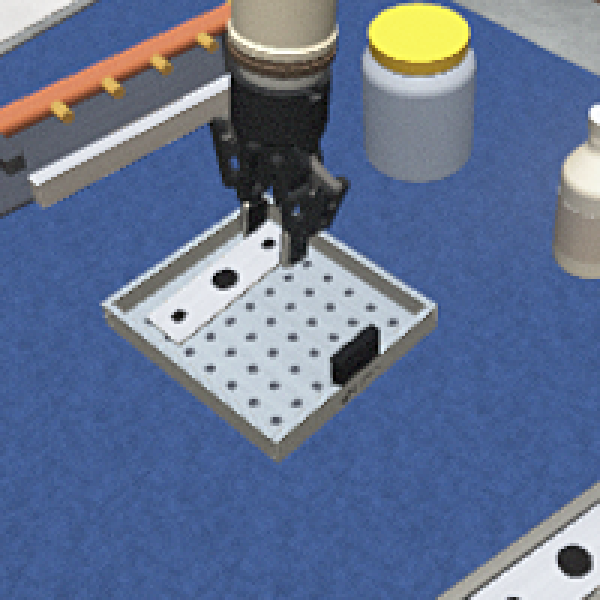

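{"op": "drive_tool", "data": {
  "series": [
    [0, 0, 0.2, 0, 0, 0, 1],
    [0, 0, 0.2, 0, 0, 0, 0.44],
    [0, 0, 0.2, 0, 0, 0, 0.44],
    [0, 0, 0.2, 0, 0, 0, 0.44],
    [0, 0, 0.2, 0, 0, 0, 0.44]
  ]
}}

```text
clock: 14.75
tcp_pos: [0.5812, 0.1121, 0.026]
tcp_rot: [0.717, -0.693, -0.053, 0.056]
ft_force: [0.5, -0.3, 0.3]
opening: 0.0479
```

```bash
python3 -c "
from h import *
show()
cv2.imwrite('pics/x3.png',cams.grab_frame('side')[130:330,120:320].repeat(3,0).repeat(3,1))"
```

```text
t 14.75 p [0.5812 0.1121 0.026 ] yaw -88.1 z [-0.154 -0.007 -0.988] F [ 0.5 -0.3  0.3] op 0.0479 q [-0.36  0.74  0.2   1.71 -0.21  0.87 -1.6 ]
```

View pics/x3.png

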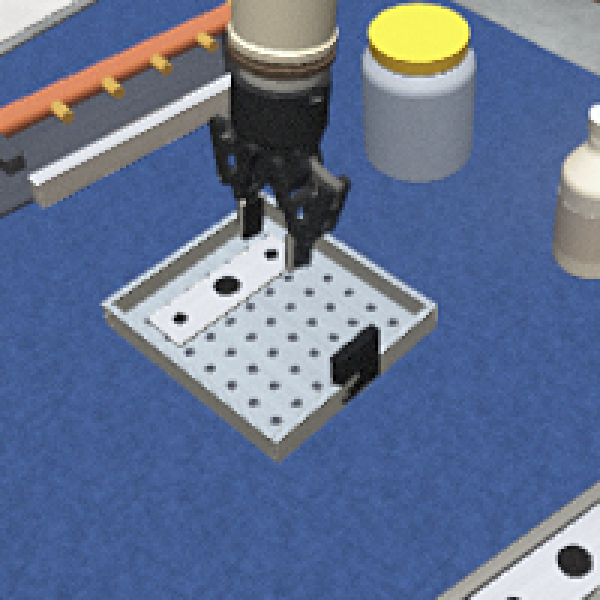

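{"op": "drive_tool", "data": {
  "series": [
    [0, 0.5, -3, 0, 0, 0, 0.44],
    [0, 1, -6.5, 0, 0, 0, 0.5],
    [0, 1.6, -10, 0, 0, 0, 1],
    [0, 2.2, -14, 9, 0, 0, 1],
    [0, 2.2, -16, 9, 0, 0, 1]
  ]
}}

```text
clock: 15.22
tcp_pos: [0.5839, 0.1124, 0.1906]
tcp_rot: [0.719, -0.695, 0.003, -0.003]
ft_force: [-0.8, 0.1, -1.1]
opening: 0.0072
```

```bash
python3 -c "
from h import *
show(); go(tr(-.052,.054,.10),-99,0)"
```

```text
t 15.22 p [0.5839 0.1124 0.1906] yaw -88.1 z [ 0.008 -0.001 -1.   ] F [-0.8  0.1 -1.1] op 0.0072 q [-0.44  0.43  0.26  1.77 -0.13  0.94 -1.66]
shift cm [35.55 14.83  8.98] rot deg [-0.5 -0.  10.9] rows 9.6
```

{"op": "drive_tool", "data": {
  "series": [
    [4, 1.7, 0, 0, 0, 0, 1],
    [8, 3.4, 0, 0, 0, 2, 1],
    [12, 5, 0, 0, 0, 4, 1],
    [16, 6.7, 0, 0, 0, 6, 1],
    [20, 8.3, 0, 0, 0, 8, 1],
    [24, 10, 0.5, 0, 0, 10, 1],
    [27.5, 11.5, 1, 0, 0, 11, 1],
    [31, 13, 2, 0, 0, 11, 1]
  ]
}}

```text
clock: 15.88
tcp_pos: [0.4658, -0.1995, 0.1699]
tcp_rot: [-0.648, 0.761, -0.003, 0.001]
ft_force: [0.5, -0.5, 0.1]
opening: -0.0
```

```bash
python3 -c "
from h import *
show(); go(tr(-.050,.054,.09),-99,0)"
```

```text
t 15.88 p [ 0.4658 -0.1995  0.1699] yaw -99.2 z [ 0.005 -0.003 -1.   ] F [ 0.5 -0.5  0.1] op -0.0 q [ 0.    0.33  0.41  2.01 -0.18  0.83 -1.22]
shift cm [5.04 0.82 7.99] rot deg [-0.3 -0.1 -0.2] rows 2.3
```

{"op": "drive_tool", "data": {
  "series": [
    [3, 0.4, 3, -0.3, 0, 0, 1],
    [5, 0.8, 6, -0.3, 0, 0, 1],
    [5, 0.8, 7.5, -0.3, 0, 0, 1],
    [5, 0.8, 8, -0.3, 0, 0, 1],
    [5, 0.8, 8, -0.3, 0, 0, 1],
    [5, 0.8, 8, -0.3, 0, 0, 1]
  ]
}}

```text
clock: 16.38
tcp_pos: [0.4512, -0.2451, 0.0894]
tcp_rot: [-0.649, 0.761, 0.001, -0.001]
ft_force: [0.8, 0.3, 0.5]
opening: 0.0001
```

```bash
python3 -c "
from h import *
show(); go(tr(-.050,.054,.051),-99,0)
cv2.imwrite('pics/w10.png',cams.grab_frame('wrist'))"
```

```text
t 16.38 p [ 0.4512 -0.2451  0.0894] yaw -99.0 z [-0.003 -0.001 -1.   ] F [0.8 0.3 0.5] op 0.0001 q [ 0.14  0.48  0.38  2.03 -0.27  0.68 -1.04]
shift cm [0.31 0.06 3.84] rot deg [ 0.1 -0.1 -0. ] rows 0.9
```

View pics/w10.png

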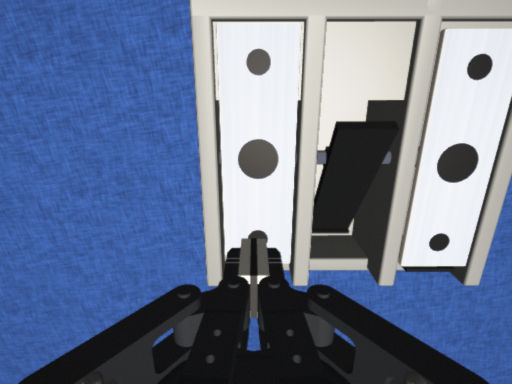

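{"op": "drive_tool", "data": {
  "series": [
    [0.3, 0.1, 0.7, 0, 0, 0, 1],
    [0.3, 0.1, 1.4, 0, 0, 0, 1],
    [0.3, 0.1, 2, 0, 0, 0, 1],
    [0.3, 0.1, 2.6, 0, 0, 0, 1],
    [0.3, 0.1, 3.2, 0, 0, 0, 1],
    [0.3, 0.1, 3.7, 0, 0, 0, 1]
  ]
}}

```text
clock: 16.93
tcp_pos: [0.4491, -0.2485, 0.0512]
tcp_rot: [-0.649, 0.761, 0.0, -0.002]
ft_force: [0.5, -0.2, 2.8]
opening: 0.0003
```

```bash
python3 -c "
from h import *
show()"
```

```text
t 16.93 p [ 0.4491 -0.2485  0.0512] yaw -99.1 z [-0.003 -0.001 -1.   ] F [ 0.5 -0.2  2.8] op 0.0003 q [ 0.17  0.55  0.34  2.04 -0.31  0.61 -1.  ]
```

{"op": "drive_tool", "data": {
  "series": [
    [0, 0, 0.2, 0, 0, 0, 1],
    [0, 0, 0.4, 0, 0, 0, 1]
  ]
}}

```text
clock: 17.1
tcp_pos: [0.4493, -0.2487, 0.0493]
tcp_rot: [-0.649, 0.761, 0.001, -0.001]
ft_force: [-9.8, 5.6, 41.1]
opening: -0.0003
```

```bash
python3 -c "
from h import *
show();go(tr(.0321-.017,.054,.0876+.047),-99,20)"
```

```text
t 17.1 p [ 0.4493 -0.2487  0.0493] yaw -99.1 z [-0.003 -0.    -1.   ] F [-9.8  5.6 41.1] op -0.0003 q [ 0.18  0.55  0.34  2.04 -0.31  0.6  -1.  ]
shift cm [-0.07 -6.56 -8.55] rot deg [20.2 -0.  -0.1] rows 2.8
```

{"op": "drive_tool", "data": {
  "series": [
    [0, 0, -3, 0, 0, 0, 1],
    [0, -2, -6.5, 7, 0, 0, 0],
    [0, -5, -8.5, 14, 0, 0, 0],
    [0, -6.6, -8.6, 20, 0, 0, 0],
    [0, -6.6, -8.6, 20, 0, 0, 0],
    [0, -6.6, -8.6, 20, 0, 0, 0]
  ]
}}

```text
clock: 17.6
tcp_pos: [0.5126, -0.2586, 0.133]
tcp_rot: [-0.639, 0.75, -0.13, 0.111]
ft_force: [0.3, 0.4, -0.5]
opening: 0.0606
```

```bash
python3 -c "
from h import *
show();go(tr(.0315,.054,.0885),-99,20)"
```

```text
t 17.6 p [ 0.5126 -0.2586  0.133 ] yaw -99.2 z [ 0.332 -0.053 -0.942] F [ 0.3  0.4 -0.5] op 0.0606 q [ 0.3   0.35  0.22  2.13 -0.5   0.39 -0.8 ]
shift cm [-0.06 -0.22  4.8 ] rot deg [ 0.4 -0.1 -0.2] rows 1.2
```

{"op": "drive_tool", "data": {
  "series": [
    [0, 0, 0, 0, 0, 0, 0],
    [0, -0.2, 1.5, 0, 0, 0, 0],
    [0, -0.2, 3, 0, 0, 0, 0],
    [0, -0.2, 4.4, 0, 0, 0, 0],
    [0, -0.2, 4.5, 0, 0, 0, 0],
    [0, -0.2, 4.5, 0, 0, 0, 0]
  ]
}}

```text
clock: 18.1
tcp_pos: [0.5305, -0.2608, 0.0902]
tcp_rot: [-0.64, 0.749, -0.129, 0.11]
ft_force: [-0.4, -0.2, 0.2]
opening: 0.0855
```

```bash
python3 -c "
from h import *
show();go(tr(.0315,.054,.0885),-99,20)
cv2.imwrite('pics/w11.png',cams.grab_frame('wrist'))"
```

```text
t 18.1 p [ 0.5305 -0.2608  0.0902] yaw -99.0 z [ 0.331 -0.053 -0.942] F [-0.4 -0.2  0.2] op 0.0855 q [ 0.35  0.45  0.15  2.1  -0.57  0.31 -0.74]
shift cm [0.01 0.05 0.16] rot deg [ 0.4 -0.  -0. ] rows 0.1
```

View pics/w11.png

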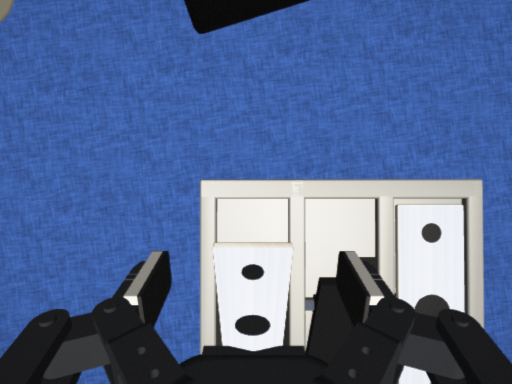

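Plate 2 is tipped and centred between the jaws (plate at px 253, fingers at 168 and 338). Closing now.

{"op": "drive_tool", "data": {
  "series": [
    [0, 0, 0.1, 0, 0, 0, 0.4],
    [0, 0, 0.1, 0, 0, 0, 1],
    [0, 0, 0.1, 0, 0, 0, 1],
    [0, 0, 0.1, 0, 0, 0, 1],
    [0, 0, 0.1, 0, 0, 0, 1],
    [0, 0, 0.1, 0, 0, 0, 1],
    [0, 0, 0.1, 0, 0, 0, 1]
  ],
  "squeeze": 60
}}

```text
clock: 18.73
tcp_pos: [0.5319, -0.2618, 0.0917]
tcp_rot: [-0.639, 0.749, -0.132, 0.111]
ft_force: [-0.6, 0.4, 3.8]
opening: 0.0379
```

```bash
python3 -c "
from h import *
show()"
```

```text
t 18.73 p [ 0.5319 -0.2618  0.0917] yaw -99.1 z [ 0.336 -0.055 -0.94 ] F [-0.6  0.4  3.8] op 0.0379 q [ 0.35  0.45  0.14  2.1  -0.57  0.31 -0.74]
```

{"op": "drive_tool", "data": {
  "series": [
    [0, -0.7, -1.9, 0, 0, 0, 1],
    [0, -1.4, -3.8, 0, 0, 0, 1],
    [0, -2.4, -6.6, 0, 0, 0, 1],
    [0, -3.4, -9.4, 0, 0, 0, 1],
    [0, -3.4, -9.4, 0, 0, 0, 1]
  ]
}}

```text
clock: 19.15
tcp_pos: [0.5346, -0.2638, 0.197]
tcp_rot: [-0.639, 0.749, -0.136, 0.113]
ft_force: [1.1, -0.6, -1.4]
opening: 0.0382
```

```bash
python3 -c "
from h import *
show()
cv2.imwrite('pics/w12.png',cams.grab_frame('wrist'))
for n in ['top','side']:
  cv2.imwrite('pics/w12%s.png'%n,cams.grab_frame(n))
  print(lm(n,'basket_mid')[:2],lm(n,'basket_lug')[:2])
go(bk(.0535,-.050,.15),-88.1,-9)"
```

```text
t 19.15 p [ 0.5346 -0.2638  0.197 ] yaw -99.2 z [ 0.342 -0.059 -0.938] F [ 1.1 -0.6 -1.4] op 0.0382 q [ 0.19  0.28  0.32  2.05 -0.4   0.52 -0.92]
[(0.87, array([0.5392, 0.0751, 0.0156]))] [(0.6, array([ 0.5431, -0.0159,  0.0402]))]
[(0.77, array([0.543 , 0.0728, 0.0151]))] [(0.75, array([ 0.537 , -0.0162,  0.0368]))]
shift cm [-27.76   0.4    4.  ] rot deg [-28.6  -1.1 -11.1] rows 6.8
```

View pics/w12.png

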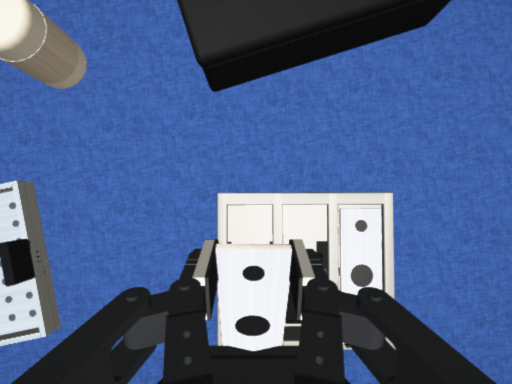

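View pics/w12top.png

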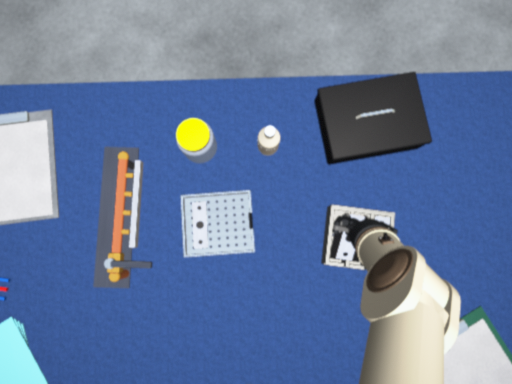

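The basket has been knocked about 1.5 cm, so I'll re-measure it.

```bash
python3 -c "
from h import *
t=cv2.imread('pics/w12top.png');cv2.imwrite('pics/z3.png',cv2.resize(t[180:270,170:270],None,fx=6,fy=6,interpolation=cv2.INTER_CUBIC))"
```

```text
(no output)
```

View pics/z3.png

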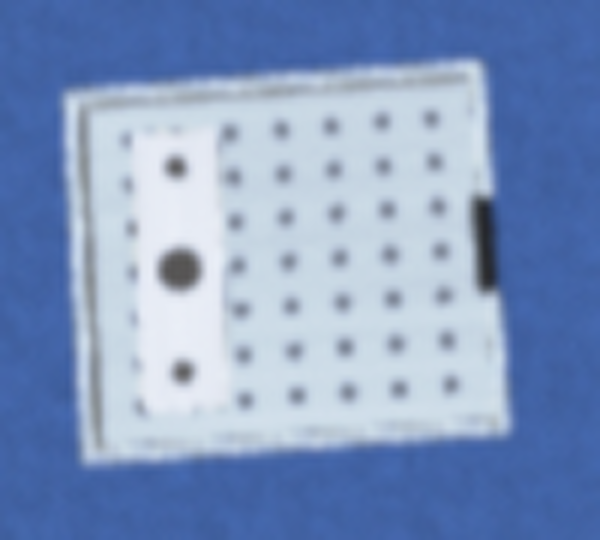

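```bash
python3 - <<'E'
from h import *
P=[ray('top',170+u/6,180+v/6,.025)[:2] for u,v in [(63,92),(482,62),(508,435),(84,465)]]
P=np.array(P);print(P,P.mean(0))
# fit: model corners
M=np.array([[.086,.098],[.086,-.098],[-.086,-.098],[-.086,.098]])
c=P.mean(0);H=M.T@(P-c);a=np.arctan2(H[0,1]-H[1,0],H[0,0]+H[1,1]);print(c,np.degrees(a))
Rm=np.array([[np.cos(a),-np.sin(a)],[np.sin(a),np.cos(a)]])
for u,v in [(176,167),(180,270),(183,372)]: print('hole in basket',(ray('top',170+u/6,180+v/6,.009)[:2]-c)@Rm)
E
```

```text
[[ 0.62217229  0.17646392]
 [ 0.63092084 -0.01962695]
 [ 0.4581851  -0.02700478]
 [ 0.44982921  0.16751772]] [0.54027686 0.07433748]
[0.54027686 0.07433748] 2.5951174509240786
hole in basket [0.04900508 0.04984644]
hole in basket [0.00038856 0.05065231]
hole in basket [-0.04719978  0.05189002]
```

```bash
sed -i 's/^B=.*/B=np.array([.5408,.0743]); BY=2.6/' h.py; python3 -c "
from h import *
go(bk(.0535,-.050,.13),-87.4,-9)"
```

```text
shift cm [-29.48   0.15   6.21] rot deg [-28.6  -1.2 -11.8] rows 7.3
```

{"op": "drive_tool", "data": {
  "series": [
    [-2.5, 0, 0.2, -5, 0, -1, 1],
    [-6, 0, 0.5, -10, -0.2, -3, 1],
    [-10, 0, 1, -15, -0.4, -5, 1],
    [-14, 0, 2, -20, -0.6, -7, 1],
    [-18, 0, 3, -25, -0.9, -9, 1],
    [-22, 0.1, 4, -28.6, -1.2, -11.8, 1],
    [-25.5, 0.1, 5, -28.6, -1.2, -11.8, 1],
    [-27.5, 0.1, 6, -28.6, -1.2, -11.8, 1]
  ]
}}

```text
clock: 20.17
tcp_pos: [0.595, 0.0135, 0.1311]
tcp_rot: [0.723, -0.686, -0.055, 0.056]
ft_force: [0.5, 1.6, -1.6]
opening: 0.0382
```

```bash
python3 -c "
from h import *
show();go(bk(.0535,-.050,.05),-87.4,-9)"
```

```text
t 20.17 p [0.595  0.0135 0.1311] yaw -87.0 z [-0.157 -0.005 -0.988] F [ 0.5  1.6 -1.6] op 0.0382 q [-0.26  0.61  0.27  1.67 -0.18  1.05 -1.44]
shift cm [-1.3  -1.49  7.98] rot deg [0.  0.1 0.4] rows 2.0
```

{"op": "drive_tool", "data": {
  "series": [
    [-1, -0.3, 1, 0, 0, 0.4, 1],
    [-1.2, -0.6, 3, 0, 0, 0.4, 1],
    [-1.2, -1, 5, 0, 0, 0.4, 1],
    [-1.2, -1.3, 6.5, 0, 0, 0.4, 1],
    [-1.2, -1.4, 7.2, 0, 0, 0.4, 1],
    [-1.2, -1.4, 7.2, 0, 0, 0.4, 1]
  ]
}}

```text
clock: 20.67
tcp_pos: [0.5944, 0.0172, 0.0582]
tcp_rot: [0.718, -0.692, -0.054, 0.058]
ft_force: [-0.5, 0.6, -0.7]
opening: 0.0378
```

```bash
python3 -c "
from h import *
show();go(bk(.0535,-.050,.027),-87.4,-9)"
```

```text
t 20.67 p [0.5944 0.0172 0.0582] yaw -87.9 z [-0.159 -0.008 -0.987] F [-0.5  0.6 -0.7] op 0.0378 q [-0.26  0.71  0.26  1.69 -0.21  0.93 -1.44]
shift cm [-0.95 -0.73  3.04] rot deg [ 0.1 -0.1 -0.5] rows 0.8
```

{"op": "drive_tool", "data": {
  "series": [
    [-0.9, -0.2, 0, 0, 0, -0.5, 1],
    [-0.9, -0.4, 1, 0, 0, -0.5, 1],
    [-0.9, -0.6, 2, 0, 0, -0.5, 1],
    [-0.9, -0.7, 2.7, 0, 0, -0.5, 1],
    [-0.9, -0.7, 2.7, 0, 0, -0.5, 1]
  ]
}}

```text
clock: 21.08
tcp_pos: [0.5974, 0.0278, 0.0309]
tcp_rot: [0.722, -0.688, -0.054, 0.057]
ft_force: [0.4, -0.0, -0.6]
opening: 0.0381
```

```bash
python3 -c "
from h import *
show();go(bk(.0535,-.050,.027),-87.4,-9)
cv2.imwrite('pics/x4.png',cams.grab_frame('side')[130:330,120:320].repeat(3,0).repeat(3,1))"
```

```text
t 21.08 p [0.5974 0.0278 0.0309] yaw -87.3 z [-0.157 -0.008 -0.988] F [ 0.4 -0.  -0.6] op 0.0381 q [-0.26  0.75  0.24  1.69 -0.22  0.89 -1.44]
shift cm [0.1  0.04 0.4 ] rot deg [ 0.1 -0.   0.1] rows 0.1
```

View pics/x4.png

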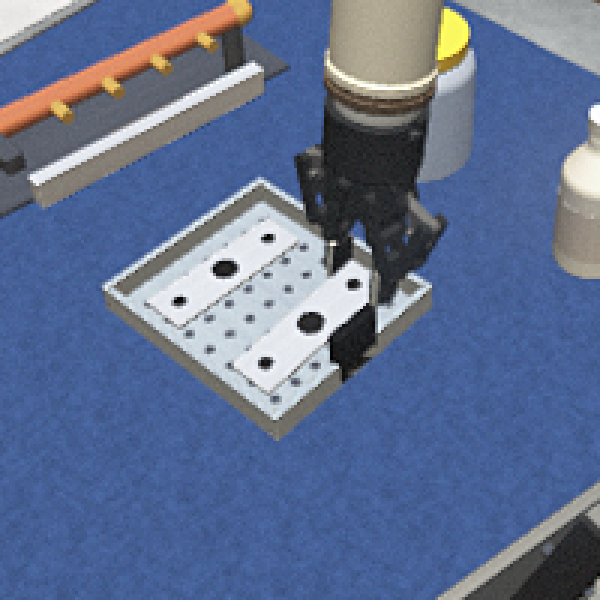

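{"op": "drive_tool", "data": {
  "series": [
    [0.1, 0, 0.2, 0, 0, 0, 1],
    [0.1, 0, 0.4, 0, 0, 0, 1],
    [0.1, 0, 0.4, 0, 0, 0, 0.44],
    [0.1, 0, 0.4, 0, 0, 0, 0.44],
    [0.1, 0, 0.4, 0, 0, 0, 0.44],
    [0.1, 0, 0.4, 0, 0, 0, 0.44]
  ]
}}

```text
clock: 21.63
tcp_pos: [0.5985, 0.0269, 0.0291]
tcp_rot: [0.722, -0.688, -0.053, 0.056]
ft_force: [-0.5, -0.2, 0.1]
opening: 0.0478
```

{"op": "drive_tool", "data": {
  "series": [
    [0, 0.5, -3, 0, 0, 0, 0.44],
    [0, 1, -6.5, 0, 0, 0, 0.5],
    [0, 1.6, -10, 0, 0, 0, 1],
    [0, 2.2, -14, 9, 0, 0, 1],
    [0, 2.2, -16, 9, 0, 0, 1]
  ]
}}

```text
clock: 22.05
tcp_pos: [0.6011, 0.0264, 0.1936]
tcp_rot: [0.723, -0.69, 0.003, -0.003]
ft_force: [-0.9, -0.4, -0.3]
opening: 0.007
```

```bash
python3 -c "
from h import *
show();go(tr(-.050,-.054,.15),-99,0)
cv2.imwrite('pics/w13.png',cams.grab_frame('wrist'))
cv2.imwrite('pics/x5.png',cams.grab_frame('side')[130:330,120:320].repeat(3,0).repeat(3,1))"
```

```text
t 22.05 p [0.6011 0.0264 0.1936] yaw -87.3 z [ 0.008  0.001 -1.   ] F [-0.9 -0.4 -0.3] op 0.007 q [-0.32  0.45  0.3   1.76 -0.16  0.95 -1.48]
shift cm [37.29 18.59  4.2 ] rot deg [-0.5  0.1 11.7] rows 10.2
```

View pics/x5.png

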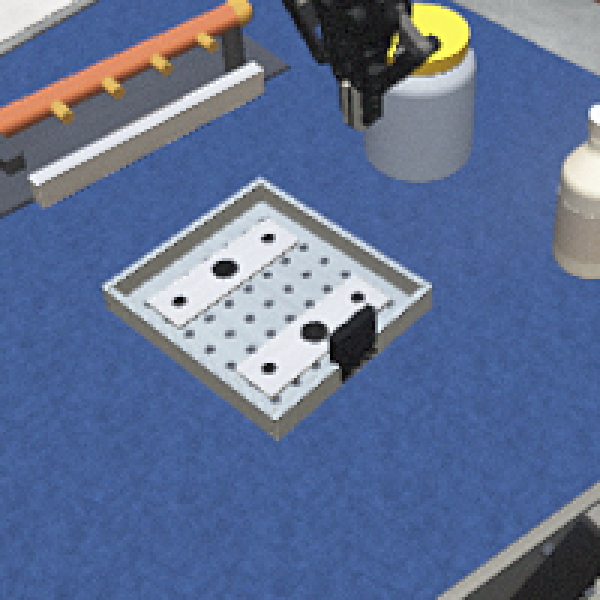

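Both plates lie flat. Third plate next, in the pocket at y = -54.

{"op": "drive_tool", "data": {
  "series": [
    [3.5, 1.7, 0, 0, 0, 1, 1],
    [7.2, 3.6, 0, 0, 0, 3, 1],
    [11, 5.5, 0, 0, 0, 5, 1],
    [14.6, 7.3, 0, 0, 0, 7, 1],
    [18.2, 9.1, 0.4, 0, 0, 9, 1],
    [22, 11, 0.8, -0.5, 0, 11.7, 1],
    [25.5, 12.7, 1.5, -0.5, 0, 11.7, 1],
    [29, 14.5, 2.5, -0.5, 0, 11.7, 1]
  ]
}}

```text
clock: 22.82
tcp_pos: [0.4698, -0.2714, 0.165]
tcp_rot: [-0.65, 0.76, 0.002, -0.002]
ft_force: [0.2, 0.8, 0.1]
opening: 0.0001
```

```bash
python3 -c "
from h import *
show();go(tr(-.050,-.054,.09),-99,0)"
```

```text
t 22.82 p [ 0.4698 -0.2714  0.165 ] yaw -99.0 z [-0.006 -0.    -1.   ] F [0.2 0.8 0.1] op 0.0001 q [ 0.12  0.41  0.43  1.92 -0.21  0.87 -1.06]
shift cm [8.8  2.27 7.52] rot deg [ 0.4 -0.1  0. ] rows 2.9
```

{"op": "drive_tool", "data": {
  "series": [
    [3, 0.8, 1, 0.4, 0, 0, 1],
    [6, 1.6, 3, 0.4, 0, 0, 1],
    [8.5, 2.2, 5, 0.4, 0, 0, 1],
    [8.8, 2.3, 7, 0.4, 0, 0, 1],
    [8.8, 2.3, 7.5, 0.4, 0, 0, 1],
    [8.8, 2.3, 7.5, 0.4, 0, 0, 1],
    [8.8, 2.3, 7.5, 0.4, 0, 0, 1]
  ]
}}

```text
clock: 23.4
tcp_pos: [0.434, -0.3517, 0.0901]
tcp_rot: [-0.65, 0.76, 0.0, -0.0]
ft_force: [0.4, 0.9, 0.2]
opening: -0.0002
```

```bash
python3 -c "
from h import *
show(); go(tr(-.050,-.054,.051),-99,0)
cv2.imwrite('pics/w14.png',cams.grab_frame('wrist'))"
```

```text
t 23.4 p [ 0.434  -0.3517  0.0901] yaw -98.9 z [-0.001  0.    -1.   ] F [0.4 0.9 0.2] op -0.0002 q [ 0.32  0.54  0.4   1.92 -0.3   0.74 -0.83]
shift cm [0.32 0.03 3.91] rot deg [0.  0.  0.1] rows 1.0
```

View pics/w14.png

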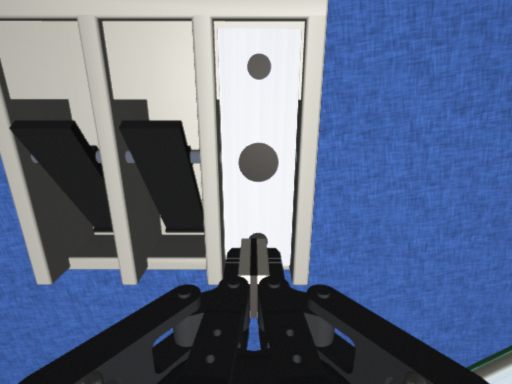

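{"op": "drive_tool", "data": {
  "series": [
    [0.3, 0, 0.7, 0, 0, 0, 1],
    [0.3, 0, 1.4, 0, 0, 0, 1],
    [0.3, 0, 2, 0, 0, 0, 1],
    [0.3, 0, 2.6, 0, 0, 0, 1],
    [0.3, 0, 3.2, 0, 0, 0, 1],
    [0.3, 0, 3.7, 0, 0, 0, 1],
    [0.3, 0, 4, 0, 0, 0, 1],
    [0.3, 0, 4.1, 0, 0, 0, 1]
  ]
}}

```text
clock: 24.12
tcp_pos: [0.4333, -0.3559, 0.0505]
tcp_rot: [-0.65, 0.76, -0.0, 0.0]
ft_force: [-5.9, 5.8, 25.5]
opening: -0.0
```

```bash
python3 -c "
from h import *
show();go(tr(.0321-.017,-.054,.0876+.047),-99,20)"
```

```text
t 24.12 p [ 0.4333 -0.3559  0.0505] yaw -99.0 z [ 0.001  0.    -1.   ] F [-5.9  5.8 25.5] op -0.0 q [ 0.35  0.61  0.37  1.93 -0.34  0.66 -0.8 ]
shift cm [-0.1  -6.49 -8.4 ] rot deg [20.  0.  0.] rows 2.8
```

{"op": "drive_tool", "data": {
  "series": [
    [0, 0, -3, 0, 0, 0, 1],
    [0, -2, -6.5, 7, 0, 0, 0],
    [0, -5, -8.5, 14, 0, 0, 0],
    [0, -6.5, -8.5, 20, 0, 0, 0],
    [0, -6.5, -8.5, 20, 0, 0, 0],
    [0, -6.5, -8.5, 20, 0, 0, 0],
    [0, -6.5, -8.5, 20, 0, 0, 0]
  ]
}}

```text
clock: 24.7
tcp_pos: [0.496, -0.3655, 0.1332]
tcp_rot: [-0.64, 0.749, -0.13, 0.112]
ft_force: [0.1, -0.4, 0.4]
opening: 0.0721
```

```bash
python3 -c "
from h import *
show();go(tr(.0315,-.054,.0885),-99,20)"
```

```text
t 24.7 p [ 0.496  -0.3655  0.1332] yaw -99.0 z [ 0.334 -0.052 -0.941] F [ 0.1 -0.4  0.4] op 0.0721 q [ 0.52  0.42  0.2   2.01 -0.58  0.48 -0.55]
shift cm [-0.06 -0.16  4.81] rot deg [0.2 0.  0. ] rows 1.2
```

{"op": "drive_tool", "data": {
  "series": [
    [0, 0, 0, 0, 0, 0, 0],
    [0, -0.1, 1.5, 0, 0, 0, 0],
    [0, -0.1, 3, 0, 0, 0, 0],
    [0, -0.1, 4.4, 0, 0, 0, 0],
    [0, -0.1, 4.7, 0, 0, 0, 0],
    [0, -0.1, 4.7, 0, 0, 0, 0]
  ]
}}

```text
clock: 25.2
tcp_pos: [0.5138, -0.3672, 0.0885]
tcp_rot: [-0.641, 0.748, -0.13, 0.112]
ft_force: [0.4, 1.4, 0.6]
opening: 0.0851
```

```bash
python3 -c "
from h import *
show();go(tr(.0315,-.054,.0885),-99,20)
cv2.imwrite('pics/w15.png',cams.grab_frame('wrist'))"
```

```text
t 25.2 p [ 0.5138 -0.3672  0.0885] yaw -98.9 z [ 0.335 -0.051 -0.941] F [0.4 1.4 0.6] op 0.0851 q [ 0.55  0.52  0.15  1.99 -0.64  0.41 -0.5 ]
shift cm [ 0.04  0.01 -0.  ] rot deg [0.2 0.1 0.1] rows 0.0
```

View pics/w15.png

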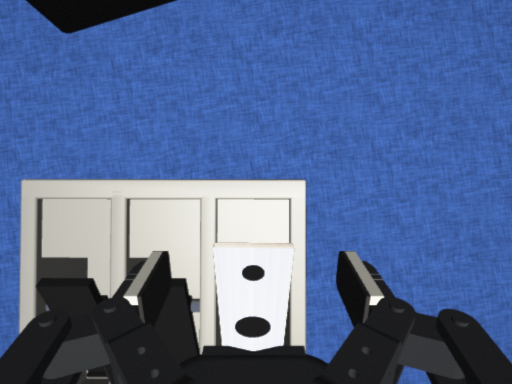

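{"op": "drive_tool", "data": {
  "series": [
    [0, 0, 0, 0, 0, 0, 0.4],
    [0, 0, 0, 0, 0, 0, 1],
    [0, 0, 0, 0, 0, 0, 1],
    [0, 0, 0, 0, 0, 0, 1],
    [0, 0, 0, 0, 0, 0, 1],
    [0, 0, 0, 0, 0, 0, 1],
    [0, 0, 0, 0, 0, 0, 1]
  ],
  "squeeze": 60
}}

```text
clock: 25.83
tcp_pos: [0.5143, -0.3689, 0.0912]
tcp_rot: [-0.64, 0.749, -0.133, 0.113]
ft_force: [-0.4, 1.0, 5.0]
opening: 0.0381
```

```bash
python3 -c "
from h import *
show()"
```

```text
t 25.83 p [ 0.5143 -0.3689  0.0912] yaw -99.0 z [ 0.339 -0.055 -0.939] F [-0.4  1.   5. ] op 0.0381 q [ 0.55  0.51  0.15  1.99 -0.64  0.41 -0.49]
```

{"op": "drive_tool", "data": {
  "series": [
    [0, -0.7, -1.9, 0, 0, 0, 1],
    [0, -1.4, -3.8, 0, 0, 0, 1],
    [0, -2.4, -6.6, 0, 0, 0, 1],
    [0, -3.4, -9.4, 0, 0, 0, 1],
    [0, -3.4, -9.4, 0, 0, 0, 1]
  ]
}}

```text
clock: 26.25
tcp_pos: [0.5163, -0.3712, 0.1966]
tcp_rot: [-0.639, 0.748, -0.137, 0.114]
ft_force: [1.8, -2.1, -0.1]
opening: 0.0382
```

```bash
python3 -c "
from h import *
show()
cv2.imwrite('pics/w16.png',cams.grab_frame('wrist'))
t=cams.grab_frame('top');cv2.imwrite('pics/w16top.png',cv2.resize(t[180:270,170:270],None,fx=6,fy=6,interpolation=cv2.INTER_CUBIC))
print(lm('top','basket_mid')[:2],lm('top','basket_lug')[:2])
go(bk(.0535,0,.13),-87.4,-8)"
```

```text
t 26.25 p [ 0.5163 -0.3712  0.1966] yaw -99.0 z [ 0.345 -0.06  -0.937] F [ 1.8 -2.1 -0.1] op 0.0382 q [ 0.44  0.35  0.28  1.94 -0.49  0.6  -0.67]
[(0.88, array([0.5443, 0.0773, 0.016 ])), (0.29, array([ 0.4779, -0.3625,  0.1552]))] [(0.98, array([ 0.5479, -0.0137,  0.042 ]))]
shift cm [-45.16   0.97   5.95] rot deg [-27.8  -1.2 -11.6] rows 11.1
```

View pics/w16.png

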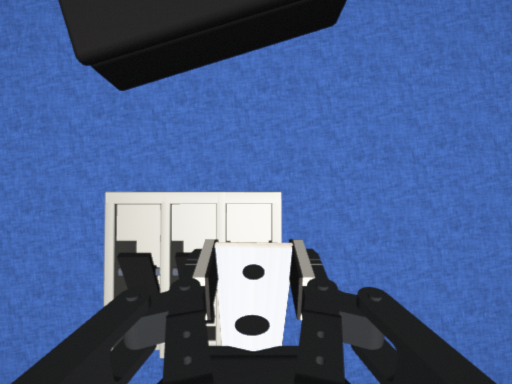

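View pics/w16top.png

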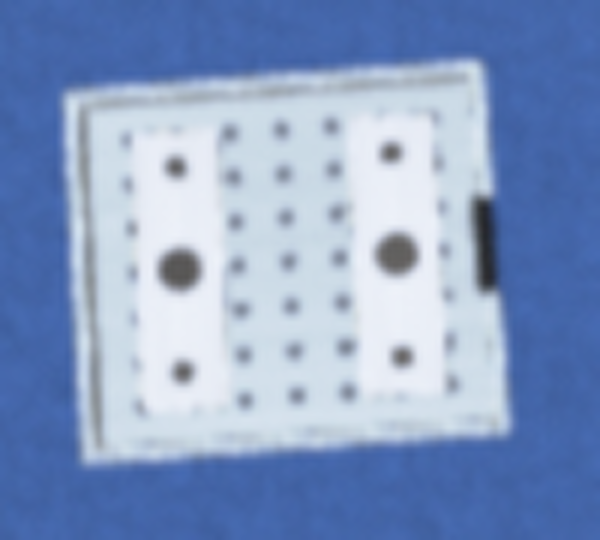

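```bash
python3 -c "
from h import *
p=ray('top',170+288/6,180+264/6,.009)[:2];print(p,bk(0,0,0))
a=np.radians(2.6);print((p-B)@np.array([[np.cos(a),-np.sin(a)],[np.sin(a),np.cos(a)]]))"
```

```text
[0.53980506 0.07415236] [0.5408 0.0743 0.    ]
[-0.00100062 -0.00010235]
```

{"op": "drive_tool", "data": {
  "series": [
    [-2.5, 0, 0, -4, 0, -1, 1],
    [-6, 0, 0, -8, -0.2, -2, 1],
    [-10, 0.1, 0.4, -12, -0.4, -3.5, 1],
    [-14, 0.3, 0.8, -16, -0.6, -5, 1],
    [-18, 0.4, 1.2, -20, -0.8, -7, 1],
    [-22, 0.5, 1.8, -24, -1, -9, 1],
    [-26, 0.6, 2.5, -27.8, -1.2, -11.6, 1],
    [-30, 0.7, 3, -27.8, -1.2, -11.6, 1]
  ]
}}

```text
clock: 27.12
tcp_pos: [0.5648, -0.0698, 0.1568]
tcp_rot: [0.722, -0.688, -0.049, 0.052]
ft_force: [1.9, 0.3, -1.8]
opening: 0.0376
```

```bash
python3 -c "
from h import *
show();go(bk(.0535,0,.10),-87.4,-8)"
```

```text
t 27.12 p [ 0.5648 -0.0698  0.1568] yaw -87.2 z [-0.143 -0.008 -0.99 ] F [ 1.9  0.3 -1.8] op 0.0376 q [-0.16  0.53  0.3   1.74 -0.14  1.04 -1.33]
shift cm [-14.49  -4.44   5.08] rot deg [ 0.2 -0.1  0.2] rows 3.9
```

{"op": "drive_tool", "data": {
  "series": [
    [-4, -1, 0, 0, 0, 0, 1],
    [-8, -2, 1, 0, 0, 0, 1],
    [-11.5, -3, 2, 0, 0, 0, 1],
    [-14, -4, 3.5, 0, 0, 0, 1],
    [-14.5, -4.4, 5, 0, 0, 0, 1],
    [-14.5, -4.4, 5, 0, 0, 0, 1],
    [-14.5, -4.4, 5, 0, 0, 0, 1]
  ]
}}

```text
clock: 27.7
tcp_pos: [0.5922, 0.0726, 0.1014]
tcp_rot: [0.721, -0.689, -0.048, 0.053]
ft_force: [0.9, -1.4, -0.7]
opening: 0.0376
```

```bash
python3 -c "
from h import *
show();go(bk(.0535,0,.04),-87.4,-8)"
```

```text
t 27.7 p [0.5922 0.0726 0.1014] yaw -87.4 z [-0.142 -0.009 -0.99 ] F [ 0.9 -1.4 -0.7] op 0.0376 q [-0.34  0.64  0.24  1.69 -0.18  0.98 -1.54]
shift cm [-0.42 -1.1   6.05] rot deg [ 0.2 -0.2 -0. ] rows 1.5
```

{"op": "drive_tool", "data": {
  "series": [
    [-0.4, -0.3, 1.5, 0, -0.2, 0, 1],
    [-0.4, -0.7, 3.5, 0, -0.2, 0, 1],
    [-0.4, -1, 5, 0, -0.2, 0, 1],
    [-0.4, -1.1, 6, 0, -0.2, 0, 1],
    [-0.4, -1.1, 6, 0, -0.2, 0, 1],
    [-0.4, -1.1, 6, 0, -0.2, 0, 1]
  ]
}}

```text
clock: 28.2
tcp_pos: [0.5962, 0.0767, 0.0423]
tcp_rot: [0.721, -0.69, -0.049, 0.05]
ft_force: [-0.0, 0.8, -0.6]
opening: 0.0378
```

```bash
python3 -c "
from h import *
show();go(bk(.0535,0,.029),-87.4,-8)
cv2.imwrite('pics/w17.png',cams.grab_frame('wrist'))
cv2.imwrite('pics/x6.png',cams.grab_frame('side')[130:330,120:320].repeat(3,0).repeat(3,1))"
```

```text
t 28.2 p [0.5962 0.0767 0.0423] yaw -87.5 z [-0.139 -0.004 -0.99 ] F [-0.   0.8 -0.6] op 0.0378 q [-0.32  0.72  0.22  1.7  -0.21  0.88 -1.53]
shift cm [-0.01  0.01  1.35] rot deg [-0.   0.1 -0.1] rows 0.3
```

View pics/w17.png

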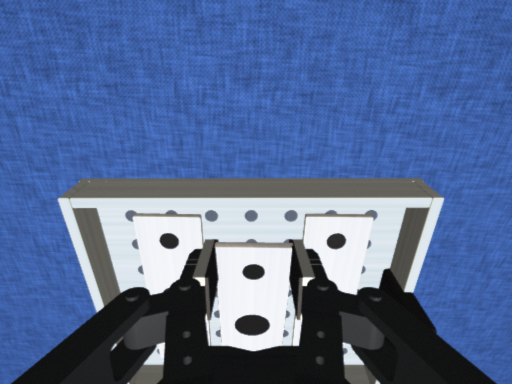

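View pics/x6.png

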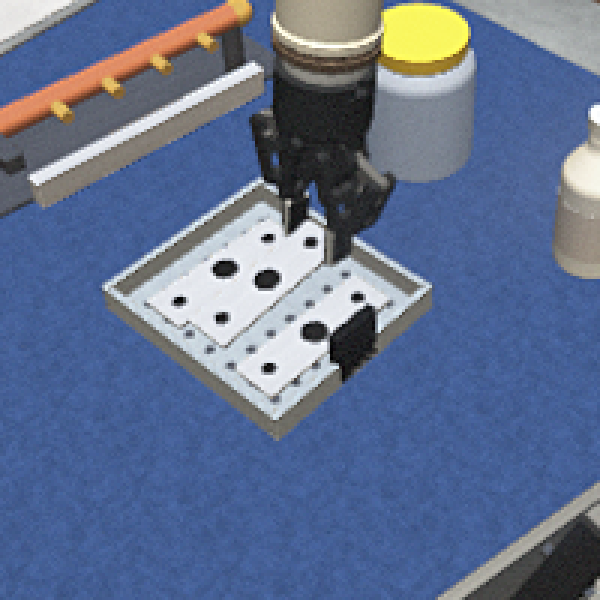

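{"op": "drive_tool", "data": {
  "series": [
    [0, 0, 0.6, 0, 0, 0, 1],
    [0, 0, 1.2, 0, 0, 0, 1],
    [0, 0, 1.4, 0, 0, 0, 1],
    [0, 0, 1.4, 0, 0, 0, 1]
  ]
}}

```text
clock: 28.63
tcp_pos: [0.594, 0.0777, 0.0283]
tcp_rot: [0.721, -0.689, -0.049, 0.05]
ft_force: [-0.3, -0.5, -1.5]
opening: 0.0381
```

```bash
python3 -c "
from h import *
show()
cv2.imwrite('pics/x7.png',cams.grab_frame('side')[130:330,120:320].repeat(3,0).repeat(3,1))"
```

```text
t 28.63 p [0.594  0.0777 0.0283] yaw -87.4 z [-0.139 -0.004 -0.99 ] F [-0.3 -0.5 -1.5] op 0.0381 q [-0.32  0.74  0.22  1.7  -0.22  0.86 -1.52]
```

View pics/x7.png

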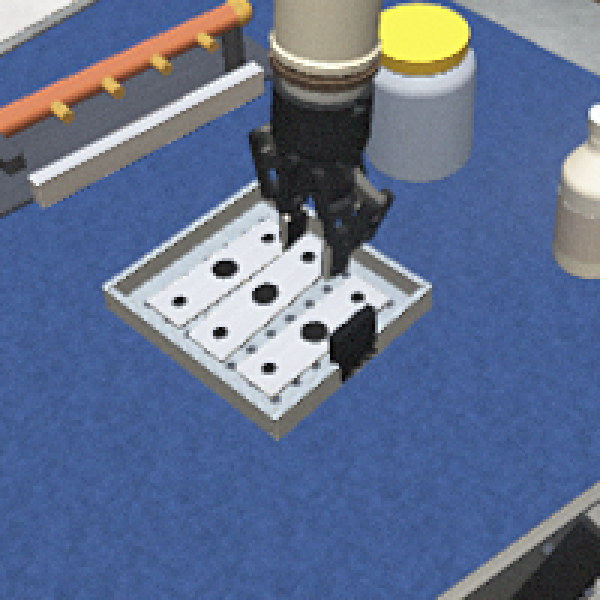

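{"op": "drive_tool", "data": {
  "series": [
    [0, 0, 0.1, 0, 0, 0, 0.46],
    [0, 0, 0.1, 0, 0, 0, 0.46],
    [0, 0, 0.1, 0, 0, 0, 0.46],
    [0, 0, 0.1, 0, 0, 0, 0.46]
  ]
}}

```text
clock: 29.02
tcp_pos: [0.5948, 0.0776, 0.0282]
tcp_rot: [0.721, -0.689, -0.048, 0.049]
ft_force: [-0.1, -0.1, -0.4]
opening: 0.0463
```

{"op": "drive_tool", "data": {
  "series": [
    [0, 0.5, -3, 0, 0, 0, 0.46],
    [0, 1, -6.5, 0, 0, 0, 0.4],
    [0, 1.6, -10, 0, 0, 0, 0],
    [0, 2.2, -14, 8, 0, 0, 0],
    [0, 2.2, -16, 8, 0, 0, 0],
    [0, 2.2, -16, 8, 0, 0, 0]
  ]
}}

```text
clock: 29.52
tcp_pos: [0.597, 0.0774, 0.1954]
tcp_rot: [0.723, -0.691, 0.002, -0.006]
ft_force: [0.2, -0.3, 0.9]
opening: 0.0854
```

```bash
python3 -c "
from h import *
show()
cv2.imwrite('pics/x8.png',cams.grab_frame('side')[130:330,120:320].repeat(3,0).repeat(3,1))
cv2.imwrite('pics/w18.png',cams.grab_frame('wrist'))
cv2.imwrite('pics/t18.png',cams.grab_frame('top'))"
```

```text
t 29.52 p [0.597  0.0774 0.1954] yaw -87.5 z [ 0.011  0.005 -1.   ] F [ 0.2 -0.3  0.9] op 0.0854 q [-0.38  0.44  0.27  1.76 -0.15  0.95 -1.58]
```

View pics/x8.png

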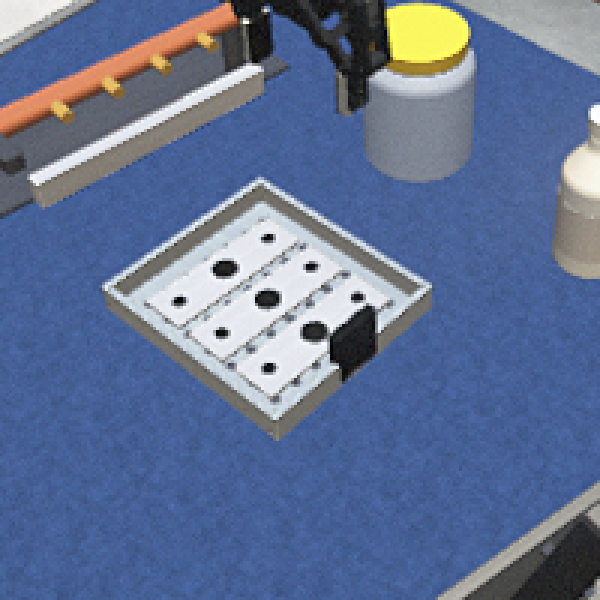

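View pics/w18.png

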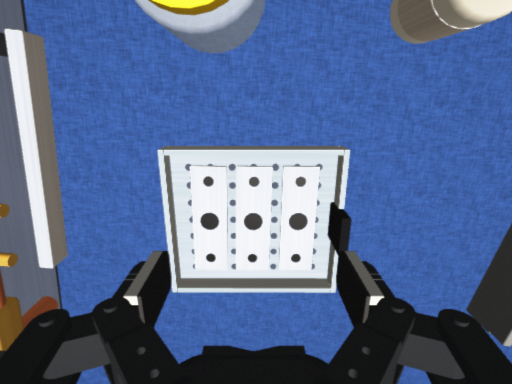

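View pics/t18.png

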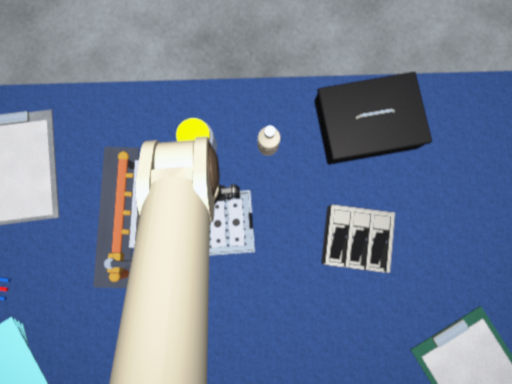

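All three plates lie flat with gaps between them (px 209, 253 and 298 in the wrist view). Next, locating the bar precisely.

```bash
python3 -c "
from h import *
w=cv2.imread('pics/w18.png');cv2.imwrite('pics/z4.png',cv2.resize(w[0:300,0:100],None,fx=2,fy=2,interpolation=cv2.INTER_CUBIC))
t=cv2.imread('pics/w12top.png');cv2.imwrite('pics/z5.png',cv2.resize(t[145:295,90:170],None,fx=4,fy=4,interpolation=cv2.INTER_CUBIC))"
```

```text
(no output)
```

View pics/z4.png

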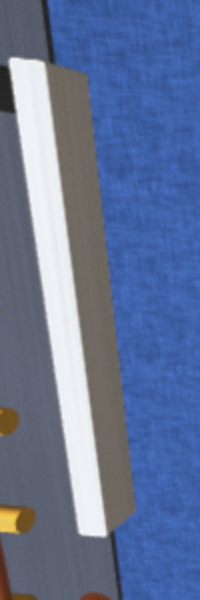

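View pics/z5.png

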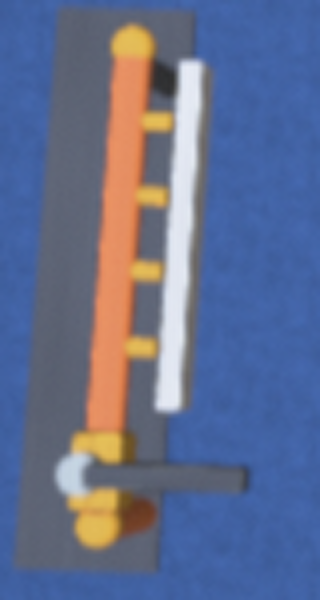

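```bash
python3 - <<'E'
from h import *
T=c2w('wrist')
def rep(n,a,b,T,z):
    a=ray(n,*a,z,T)[:2];b=ray(n,*b,z,T)[:2];y=np.arctan2(*(a-b)[::-1]);m=(a+b)/2
    g=m+.098*np.array([np.sin(y),-np.cos(y)]);print(n,a,b,np.linalg.norm(a-b),np.degrees(y),'mid',m,'goal',g)
rep('wrist',(23,30),(53.5,268),T,.03);rep('wrist',(44,36.5),(67.5,256.5),T,0)
rep('top',(140.75,160.25),(135.75,247.75),c2w('top'),.03)
T2=c2w('side')
# basket from wrist w18: corners top rim
P=np.array([ray('wrist',u,v,.025,T)[:2] for u,v in [(158,150),(350,150),(337,293),(173,293)]]);print(P,P.mean(0))
E
```

```text
wrist [0.72096954 0.28357376] [0.4810132  0.29939018] 0.24047703304253334 -3.771124316312964 mid [0.60099137 0.29148197] goal [0.59454581 0.19369416]
wrist [0.72081589 0.28581776] [0.47767221 0.30221926] 0.24369623952445496 -3.8590985203389168 mid [0.59924405 0.29401851] goal [0.59264835 0.19624072]
top [0.72438741 0.28733237] [0.48003694 0.29890748] 0.24462447162394185 -2.7121282235317614 mid [0.60221217 0.29311992] goal [0.59757502 0.19522969]
[[ 0.62018628  0.17450708]
 [ 0.62879535 -0.01703061]
 [ 0.45845758 -0.02744311]
 [ 0.44940942  0.16711858]] [0.53921216 0.07428798]
```

```bash
sed -i 's/^B=.*/B=np.array([.5400,.0743]); BY=2.7/' h.py; python3 -c "
from h import *
print(bk(0,-.093,0));go(bk(0,-.093,.10),-87.3,0)"
```

```text
[ 0.5443809  -0.01859676  0.        ]
shift cm [9.4  5.49 8.94] rot deg [-0.1  0.1 -0.1] rows 3.4
```

{"op": "drive_tool", "data": {
  "series": [
    [4, 2.4, 0, -0.4, 0.4, 0, 0.4],
    [7.5, 4.4, 2, -0.4, 0.4, 0, 0.4],
    [9.4, 5.5, 5, -0.4, 0.4, 0, 0.4],
    [9.4, 5.5, 8.5, -0.4, 0.4, 0, 0.4],
    [9.4, 5.5, 9, -0.4, 0.4, 0, 0.4],
    [9.4, 5.5, 9, -0.4, 0.4, 0, 0.4]
  ]
}}

```text
clock: 30.17
tcp_pos: [0.5415, -0.0187, 0.0959]
tcp_rot: [0.723, -0.691, -0.003, 0.006]
ft_force: [0.3, 0.1, 0.4]
opening: 0.0512
```

```bash
python3 -c "
from h import *
show();go(bk(0,-.093,.042),-87.3,0)
cv2.imwrite('pics/w19.png',cams.grab_frame('wrist'))"
```

```text
t 30.17 p [ 0.5415 -0.0187  0.0959] yaw -87.5 z [-0.013 -0.005 -1.   ] F [0.3 0.1 0.4] op 0.0512 q [-0.24  0.5   0.27  1.95 -0.19  0.73 -1.38]
shift cm [-0.02 -0.36  5.39] rot deg [ 0.8 -0.3 -0.2] rows 1.3
```

View pics/w19.png

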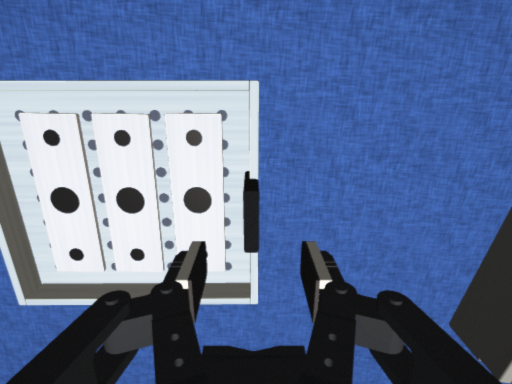

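{"op": "drive_tool", "data": {
  "series": [
    [0, -0.3, 2, 0.8, -0.3, 0, 0.4],
    [0, -0.3, 4, 0.8, -0.3, 0, 0.4],
    [0, -0.3, 5.3, 0.8, -0.3, 0, 0.4],
    [0, -0.3, 5.3, 0.8, -0.3, 0, 0.7],
    [0, -0.3, 5.3, 0.8, -0.3, 0, 1],
    [0, -0.3, 5.3, 0.8, -0.3, 0, 1],
    [0, -0.3, 5.3, 0.8, -0.3, 0, 1],
    [0, -0.3, 5.3, 0.8, -0.3, 0, 1]
  ],
  "squeeze": 50
}}

```text
clock: 30.88
tcp_pos: [0.5483, -0.0183, 0.0477]
tcp_rot: [0.723, -0.691, 0.004, -0.005]
ft_force: [-1.0, 2.2, 5.8]
opening: 0.0092
```

```bash
python3 -c "
from h import *
show()"
```

```text
t 30.88 p [ 0.5483 -0.0183  0.0477] yaw -87.4 z [ 0.011  0.002 -1.   ] F [-1.   2.2  5.8] op 0.0092 q [-0.2   0.58  0.24  1.96 -0.23  0.61 -1.34]
```

```bash
python3 -c "
from h import *
go([.5939,.0875,.0477],-93.3,0);go([.5947,.1025,.0477],-93.3,0)"
```

```text
shift cm [-10.36  -5.03   0.07] rot deg [-0.7  0.1  5.9] rows 2.8
shift cm [-11.85  -5.18   0.07] rot deg [-0.7  0.1  5.9] rows 3.2
```

{"op": "drive_tool", "data": {
  "series": [
    [-0.6, -0.3, 0, 0, 0, 0.4, 1],
    [-1.6, -0.8, 0, 0, 0, 1, 1],
    [-2.8, -1.4, 0, 0, 0, 1.7, 1],
    [-4, -2, 0, 0, 0, 2.4, 1],
    [-5.2, -2.6, 0, 0, 0, 3.1, 1],
    [-6.4, -3.2, 0, 0, 0, 3.8, 1],
    [-7.4, -3.6, 0, 0, 0, 4.4, 1],
    [-8.2, -4, 0, 0, 0, 5, 1]
  ]
}}

```text
clock: 31.55
tcp_pos: [0.5835, 0.062, 0.0477]
tcp_rot: [-0.691, 0.723, -0.004, 0.002]
ft_force: [-4.3, -7.6, 7.7]
opening: 0.0088
```

```bash
python3 -c "
from h import *
show();go([.5939,.0875,.0477],-93.3,0);go([.5947,.1025,.0477],-93.3,0)"
```

```text
t 31.55 p [0.5835 0.062  0.0477] yaw -92.5 z [ 0.009 -0.003 -1.   ] F [-4.3 -7.6  7.7] op 0.0088 q [-0.36  0.63  0.27  1.87 -0.25  0.67 -1.56]
shift cm [-2.59 -0.93  0.01] rot deg [-0.5 -0.1  0.8] rows 0.7
shift cm [-4.1  -0.94  0.  ] rot deg [-0.5 -0.1  0.8] rows 1.0
```

{"op": "drive_tool", "data": {
  "series": [
    [-0.8, -0.3, 0, 0, 0, 0.3, 1],
    [-1.6, -0.6, 0, 0, 0, 0.6, 1],
    [-2.2, -0.8, 0, 0, 0, 0.8, 1],
    [-2.6, -0.9, 0, 0, 0, 0.8, 1],
    [-2.6, -0.9, 0, 0, 0, 0.8, 1]
  ]
}}

```text
clock: 31.97
tcp_pos: [0.5941, 0.0883, 0.0478]
tcp_rot: [-0.687, 0.727, -0.004, 0.003]
ft_force: [-1.2, -3.5, 4.8]
opening: 0.0092
```

```bash
python3 -c "
from h import *
show();go([.5947,.1025,.0477],-93.3,0)
cv2.imwrite('pics/w20.png',cams.grab_frame('wrist'))
cv2.imwrite('pics/s20.png',cams.grab_frame('side')[100:300,80:300].repeat(3,0).repeat(3,1))
print(lm('side','basket_mid')[:1])
cv2.imwrite('pics/t20.png',cams.grab_frame('top'))
"
```

```text
t 31.97 p [0.5941 0.0883 0.0478] yaw -93.3 z [ 0.01  -0.002 -1.   ] F [-1.2 -3.5  4.8] op 0.0092 q [-0.4   0.65  0.27  1.83 -0.25  0.69 -1.61]
shift cm [-1.42  0.02  0.  ] rot deg [-0.6 -0.1  0. ] rows 0.3
[(0.62, array([0.5937, 0.1789, 0.0142]))]
```

View pics/w20.png

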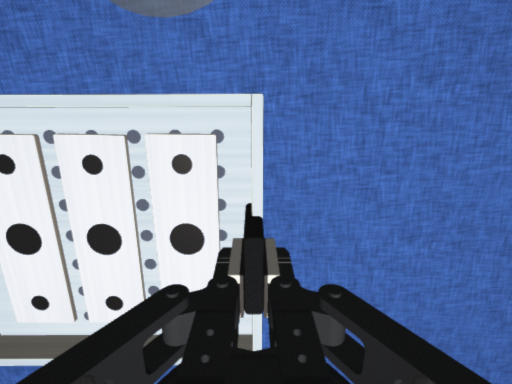

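View pics/s20.png

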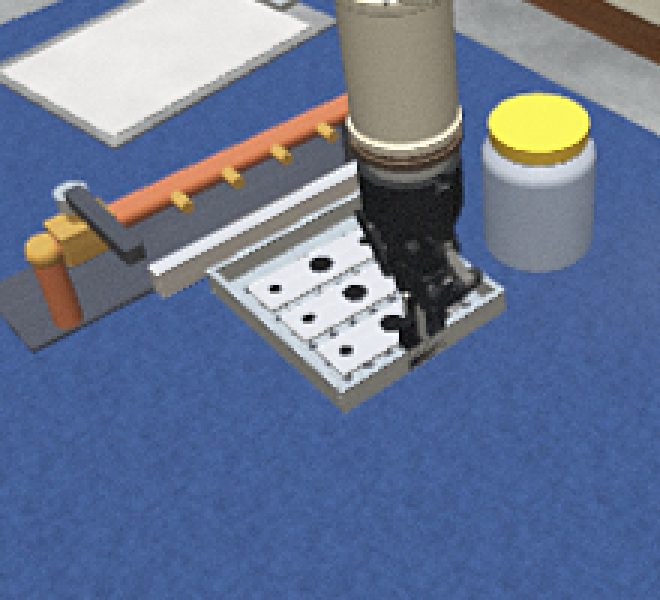

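View pics/t20.png

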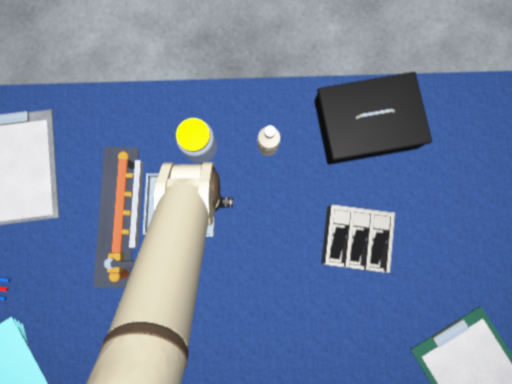

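{"op": "drive_tool", "data": {
  "series": [
    [-0.4, 0, 0, 0, 0, 0, 1],
    [-0.8, 0, 0, 0, 0, 0, 1],
    [-1.1, 0, 0, 0, 0, 0, 1],
    [-1.3, 0, 0, 0, 0, 0, 1],
    [-1.3, 0, 0, 0, 0, 0, 1]
  ]
}}

```text
clock: 32.58
tcp_pos: [0.5952, 0.1004, 0.0478]
tcp_rot: [-0.686, 0.728, -0.004, 0.003]
ft_force: [-0.8, -6.0, 5.1]
opening: 0.0093
```

```bash
python3 -c "
from h import *
show()"
```

```text
t 32.58 p [0.5952 0.1004 0.0478] yaw -93.4 z [ 0.011 -0.002 -1.   ] F [-0.8 -6.   5.1] op 0.0093 q [-0.42  0.65  0.27  1.82 -0.25  0.69 -1.64]
```

{"op": "drive_tool", "data": {
  "series": [
    [-0.2, 0, 0, 0, 0, 0, 1],
    [-0.4, 0, 0, 0, 0, 0, 1],
    [-0.4, 0, 0, 0, 0, 0, 1]
  ]
}}

```text
clock: 32.83
tcp_pos: [0.5954, 0.1041, 0.0477]
tcp_rot: [-0.686, 0.728, -0.004, 0.003]
ft_force: [-0.4, -5.9, 5.1]
opening: 0.0089
```

```bash
python3 -c "
from h import *
show()
cv2.imwrite('pics/s21.png',cams.grab_frame('side')[100:300,80:300].repeat(3,0).repeat(3,1))"
```

```text
t 32.83 p [0.5954 0.1041 0.0477] yaw -93.4 z [ 0.011 -0.002 -1.   ] F [-0.4 -5.9  5.1] op 0.0089 q [-0.43  0.65  0.27  1.82 -0.25  0.69 -1.64]
```

View pics/s21.png

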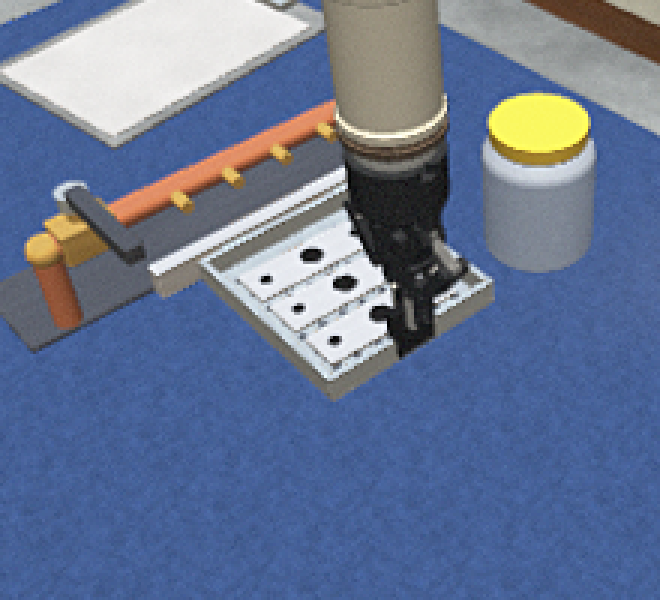

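{"op": "drive_tool", "data": {
  "series": [
    [-0.2, 0, 0, 0, 0, 0, 1],
    [-0.3, 0, 0, 0, 0, 0, 1],
    [-0.3, 0, 0, 0, 0, 0, 1]
  ]
}}

```text
clock: 33.13
tcp_pos: [0.5955, 0.1058, 0.0478]
tcp_rot: [-0.686, 0.728, -0.005, 0.003]
ft_force: [-1.4, -8.5, 5.6]
opening: 0.0089
```

```bash
python3 -c "
from h import *
show()"
```

```text
t 33.13 p [0.5955 0.1058 0.0478] yaw -93.4 z [ 0.01  -0.003 -1.   ] F [-1.4 -8.5  5.6] op 0.0089 q [-0.43  0.65  0.27  1.82 -0.25  0.69 -1.65]
```

{"op": "drive_tool", "data": {
  "series": [
    [-0.2, 0, 0, 0, 0, 0, 1],
    [-0.4, 0, 0, 0, 0, 0, 1],
    [-0.4, 0, 0, 0, 0, 0, 1]
  ]
}}

```text
clock: 33.38
tcp_pos: [0.5957, 0.1058, 0.0477]
tcp_rot: [-0.685, 0.729, -0.006, 0.001]
ft_force: [-1.7, -15.5, 8.2]
opening: 0.0088
```

```bash
python3 -c "
from h import *
show()
s=st();print(s['torque'])
cv2.imwrite('pics/w22.png',cams.grab_frame('wrist'))
cv2.imwrite('pics/s22.png',cams.grab_frame('side')[100:300,80:300].repeat(3,0).repeat(3,1))"
```

```text
t 33.38 p [0.5957 0.1058 0.0477] yaw -93.6 z [ 0.01  -0.007 -1.   ] F [ -1.7 -15.5   8.2] op 0.0088 q [-0.44  0.66  0.28  1.82 -0.25  0.69 -1.65]
[-3.02160858  0.23720679  0.13615263]
```

View pics/s22.png

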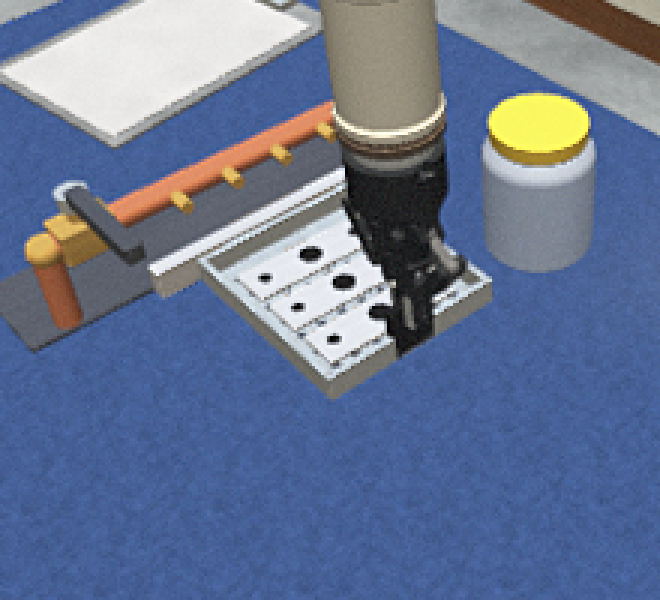

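{"op": "drive_tool", "data": {
  "series": [
    [0.3, 0, 0, 0, 0, 0, 1],
    [0.3, 0, 0, 0, 0, 0, 0.6],
    [0.3, 0, 0, 0, 0, 0, 0.6],
    [0.3, 0, 0, 0, 0, 0, 0.6],
    [0.3, 0, -4, 0, 0, 0, 0.6],
    [0.3, 0, -8, 0, 0, 0, 0.6],
    [0.3, 0, -12, 0, 0, 0, 0.6],
    [4, 0, -16, 0, 0, 0, 0.6]
  ]
}}

```text
clock: 34.15
tcp_pos: [0.5924, 0.0914, 0.2001]
tcp_rot: [-0.691, 0.723, -0.002, 0.006]
ft_force: [0.9, 0.9, -0.2]
opening: 0.0339
```

```bash
python3 -c "
from h import *
show();go([.48,.05,.28],-60,0)"
```

```text
t 34.15 p [0.5924 0.0914 0.2001] yaw -92.6 z [ 0.011  0.006 -1.   ] F [ 0.9  0.9 -0.2] op 0.0339 q [-0.46  0.44  0.34  1.76 -0.18  0.96 -1.67]
shift cm [ 4.6  10.95 -8.14] rot deg [ -0.7   0.2 -32.6] rows 4.6
```

```bash
python3 -c "
from h import *
go([.55,.22,.32],-93,0)"
```

```text
shift cm [-12.73   4.7  -11.96] rot deg [-0.6  0.4  0.4] rows 4.4
```

{"op": "drive_tool", "data": {
  "series": [
    [-3, 1, -4, -0.6, 0.4, 0, 0.6],
    [-6, 2.3, -8, -0.6, 0.4, 0, 0],
    [-9, 3.5, -10, -0.6, 0.4, 0, 0],
    [-12, 4.5, -12, -0.6, 0.4, 0, 0],
    [-12.7, 4.7, -12, -0.6, 0.4, 0, 0],
    [-12.7, 4.7, -12, -0.6, 0.4, 0, 0]
  ]
}}

```text
clock: 34.65
tcp_pos: [0.5496, 0.2202, 0.3198]
tcp_rot: [-0.69, 0.723, -0.0, 0.0]
ft_force: [0.1, 0.7, -0.2]
opening: 0.0851
```

```bash
python3 -c "
from h import *
show()
cv2.imwrite('pics/w23.png',cams.grab_frame('wrist'))"
```

```text
t 34.65 p [0.5496 0.2202 0.3198] yaw -92.7 z [ 0.001  0.    -1.   ] F [ 0.1  0.7 -0.2] op 0.0851 q [-0.68  0.31  0.32  1.64 -0.1   1.21 -1.96]
```

View pics/w23.png

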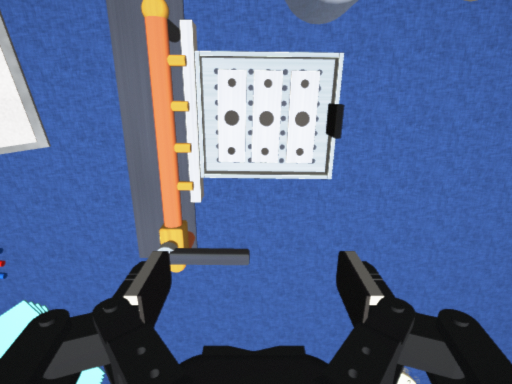

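```bash
python3 -c "
from h import *
t=cv2.imread('pics/w23.png');cv2.imwrite('pics/z6.png',cv2.resize(t[10:110,165:300],None,fx=5.5,fy=5.5,interpolation=cv2.INTER_CUBIC));cv2.imwrite('pics/z7.png',cv2.resize(t[130:230,165:300],None,fx=5.5,fy=5.5,interpolation=cv2.INTER_CUBIC))"
```

```text
(no output)
```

View pics/z6.png

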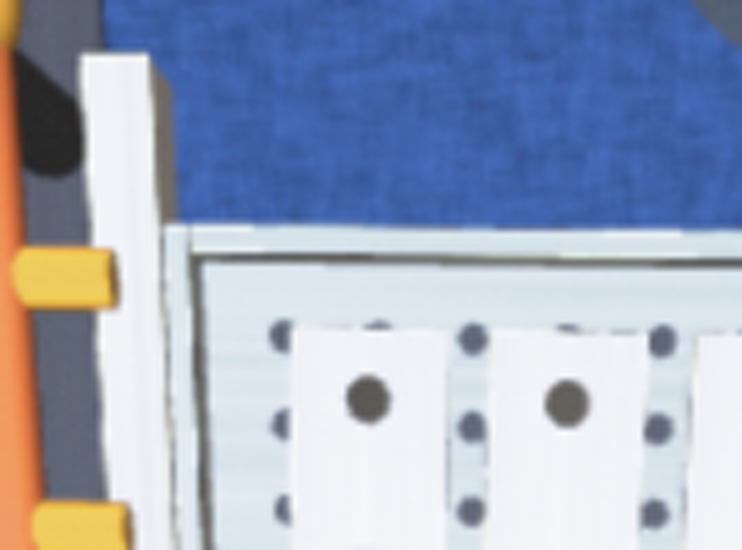

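View pics/z7.png

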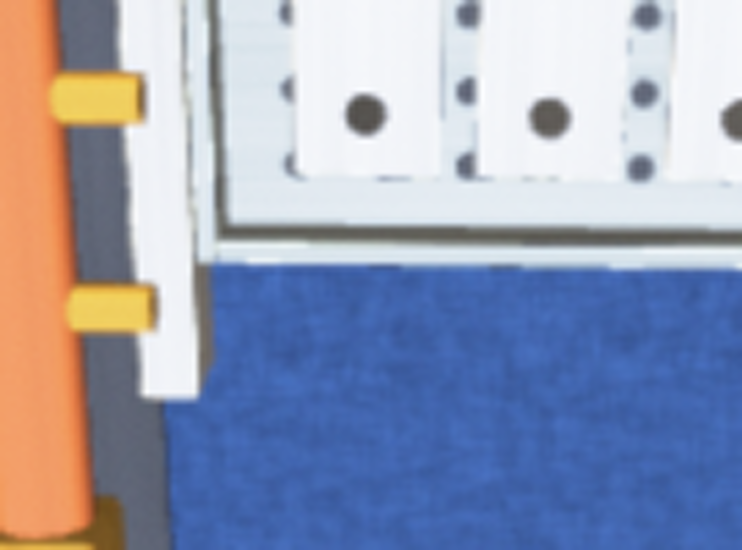

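```bash
python3 - <<'E'
from h import *
T=c2w('wrist')
r=lambda u,v,z: ray('wrist',u,v,z,T)[:2]
a=r(192.3,19.6,.03);b=r(201,202.4,.03);c=r(195,50.9,.025);d=r(201.2,177.8,.025)
e=(a-b)/np.linalg.norm(a-b);n=np.array([e[1],-e[0]])
print(np.linalg.norm(a-b),np.degrees(np.arctan2(*e[::-1])),np.degrees(np.arctan2(*(c-d)[::-1])),np.linalg.norm(c-d))
print('far gap',(a-c)@e,(c-a)@n,'near',(d-b)@e,(d-b)@n, 'center off', ((c+d)/2-(a+b)/2)@e)
lug=r(335.5,121,.05); print('lug',(lug-(a+b)/2)@e)
P=[r(343,54,.025),r(331,179,.025)];print([(p-(a+b)/2)@e for p in P],[(p-(a+b)/2)@n for p in P])
print('goal',(a+b)/2+.098*n)
E
```

```text
0.24265291661409455 -3.66416576635683 -3.506973909109584 0.17086336137862318
far gap 0.03456873775415757 0.0006519652809832338 near 0.03722146051467266 0.0011207309674902046 center off 0.001326361380257509
lug 0.0028936085497723333
[np.float64(0.0858239613616605), np.float64(-0.08346675603556102)] [np.float64(0.19310263761756025), np.float64(0.1944653199625024)]
goal [0.59545581 0.19291355]
```

```bash
python3 -c "
from h import *
go([.4415,.259,.22],-3,0)"
```

```text
shift cm [-3.72 11.04  9.82] rot deg [  0.1  -0.1 -89.9] rows 12.7
```

{"op": "drive_tool", "data": {
  "series": [
    [-1, 3, 1, 0, 0, -56, 0],
    [-2, 6, 3, 0, 0, -56, 0],
    [-3, 9, 5, 0, 0, -56, 0],
    [-3.7, 11, 7, 0, 0, -56, 0],
    [-3.7, 11, 9, 0, 0, -56, 0],
    [-3.7, 11, 9.8, 0, 0, -56, 0],
    [-3.7, 11, 9.8, 0, 0, -56, 0.3],
    [-3.7, 11, 9.8, 0, 0, -56, 0.3]
  ]
}}

```text
clock: 35.37
tcp_pos: [0.4421, 0.2532, 0.2172]
tcp_rot: [0.948, -0.317, -0.001, 0.005]
ft_force: [-0.2, 0.5, 0.7]
opening: 0.0641
```

{"op": "drive_tool", "data": {
  "series": [
    [0, 0, 0, 0, 0, -34, 0.3],
    [0, 0, 0, 0, 0, -34, 0.3],
    [0, 0, 0, 0, 0, -34, 0.3],
    [0, 0, 0, 0, 0, -34, 0.3],
    [0, 0, 0, 0, 0, -34, 0.3],
    [0, 0, 0, 0, 0, -34, 0.3],
    [0, 0, 0, 0, 0, -34, 0.3]
  ]
}}

```text
clock: 35.95
tcp_pos: [0.4429, 0.2537, 0.2183]
tcp_rot: [1.0, -0.03, -0.001, 0.003]
ft_force: [0.2, 0.9, 0.3]
opening: 0.0597
```

```bash
python3 -c "
from h import *
show();go([.4415,.259,.121],-3,0)
cv2.imwrite('pics/w24.png',cams.grab_frame('wrist'))"
```

```text
t 35.95 p [0.4429 0.2537 0.2183] yaw -3.5 z [-0.003 -0.007 -1.   ] F [0.2 0.9 0.3] op 0.0597 q [-0.61  0.26  0.03  1.94 -0.01  0.95 -0.63]
shift cm [-0.15 -0.59  9.73] rot deg [ 0.4  0.2 -0.5] rows 2.4
```

View pics/w24.png

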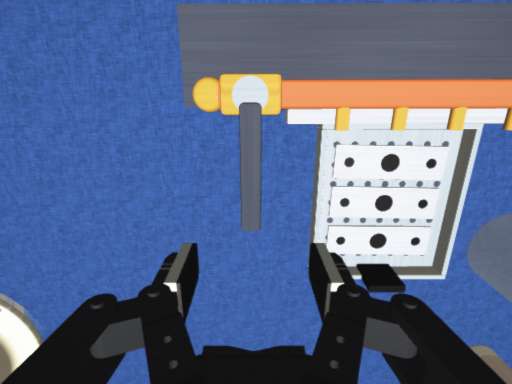

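{"op": "drive_tool", "data": {
  "series": [
    [-0.15, -0.6, 3, 0.4, 0, -0.5, 0.3],
    [-0.15, -0.6, 6, 0.4, 0, -0.5, 0.3],
    [-0.15, -0.6, 9, 0.4, 0, -0.5, 0.3],
    [-0.15, -0.6, 9.7, 0.4, 0, -0.5, 0.3],
    [-0.15, -0.6, 9.7, 0.4, 0, -0.5, 0.6],
    [-0.15, -0.6, 9.7, 0.4, 0, -0.5, 1],
    [-0.15, -0.6, 9.7, 0.4, 0, -0.5, 1],
    [-0.15, -0.6, 9.7, 0.4, 0, -0.5, 1]
  ],
  "squeeze": 30
}}

```text
clock: 36.67
tcp_pos: [0.4409, 0.2612, 0.1237]
tcp_rot: [1.0, -0.024, -0.001, -0.001]
ft_force: [-1.3, -2.2, 9.9]
opening: 0.0155
```

{"op": "drive_tool", "data": {
  "series": [
    [0, 0, 0, 0, 0, 0, 1],
    [0, 0, 0, 0, 0, 0, 1]
  ]
}}

```text
clock: 36.83
tcp_pos: [0.441, 0.2612, 0.1238]
tcp_rot: [1.0, -0.024, -0.001, -0.001]
ft_force: [-5.2, -0.9, 4.6]
opening: 0.0154
```

```bash
python3 -c "
from h import *
show();arc([.445,.3375],-45,9)"
```

```text
t 36.83 p [0.441  0.2612 0.1238] yaw -2.8 z [-0.002  0.003 -1.   ] F [-5.2 -0.9  4.6] op 0.0154 q [-0.6   0.39  0.02  2.01 -0.02  0.74 -0.62]
[-0.67 -0.03  0.  ] [0. 0. 5.]
[-1.33 -0.12  0.  ] [ 0.  0. 10.]
[-1.98 -0.27  0.  ] [ 0.  0. 15.]
[-2.61 -0.47  0.01] [ 0.   0.1 20. ]
[-3.23 -0.73  0.01] [ 0.1  0.1 25. ]
[-3.82 -1.04  0.01] [ 0.1  0.1 30. ]
[-4.38 -1.4   0.01] [ 0.1  0.1 35. ]
[-4.91 -1.81  0.02] [ 0.1  0.1 40. ]
[-5.4  -2.26  0.02] [ 0.1  0.1 45. ]
```

{"op": "drive_tool", "data": {
  "series": [
    [-0.65, 0, 0, 0, 0, 5, 1],
    [-1.3, -0.1, 0, 0, 0, 10, 1],
    [-2, -0.25, 0, 0, 0, 15, 1],
    [-2.6, -0.45, 0, 0, 0, 20, 1],
    [-3.2, -0.75, 0, 0, 0, 25, 1],
    [-3.8, -1.05, 0, 0, 0, 30, 1],
    [-4.4, -1.4, 0, 0, 0, 35, 1],
    [-4.9, -1.8, 0, 0, 0, 40, 1]
  ]
}}

```text
clock: 37.5
tcp_pos: [0.3941, 0.2812, 0.1239]
tcp_rot: [0.93, -0.367, -0.0, -0.001]
ft_force: [-1.0, -2.1, 1.1]
opening: 0.0155
```

```bash
python3 -c "
from h import *
show();s=tcp()[:2,3];d=s-np.array([.445,.3375]);print(np.degrees(np.arctan2(d[1],d[0]))%360,np.linalg.norm(d));arc([.445,.3375],-5,1)"
```

```text
t 37.5 p [0.3941 0.2812 0.1239] yaw -43.0 z [ 0.     0.003 -1.   ] F [-1.  -2.1  1.1] op 0.0155 q [-0.82  0.35  0.17  2.08 -0.09  0.71 -1.34]
227.9044358441007 0.07589395773360366
[-0.66 -0.02  0.  ] [0. 0. 5.]
```

{"op": "drive_tool", "data": {
  "series": [
    [-0.35, 0, 0, 0, 0, 2.5, 1],
    [-0.65, 0, 0, 0, 0, 5, 1],
    [-0.65, 0, 0, 0, 0, 5, 1],
    [-0.65, 0, 0, 0, 0, 5, 1]
  ]
}}

```text
clock: 37.83
tcp_pos: [0.3896, 0.2858, 0.1237]
tcp_rot: [0.915, -0.404, -0.001, -0.002]
ft_force: [-0.5, -1.2, 7.7]
opening: 0.0155
```

```bash
python3 -c "
from h import *
show()
cv2.imwrite('pics/w25.png',cams.grab_frame('wrist'))"
```

```text
t 37.83 p [0.3896 0.2858 0.1237] yaw -47.7 z [ 0.     0.003 -1.   ] F [-0.5 -1.2  7.7] op 0.0155 q [-0.84  0.35  0.18  2.08 -0.1   0.71 -1.43]
```

{"op": "drive_tool", "data": {
  "series": [
    [0, 0, 0, 0, 0, 0, 0.5],
    [0, 0, 0, 0, 0, 0, 0.3],
    [0, 0, 0, 0, 0, 0, 0.3],
    [0, 0, 0, 0, 0, 0, 0.3],
    [0, 0, -3, 0, 0, 0, 0.3],
    [0, 0, -6, 0, 0, 0, 0.3],
    [0, 0, -10, 0, 0, 0, 0.3],
    [0, 0, -12, 0, 0, 0, 0.3]
  ]
}}

```text
clock: 38.55
tcp_pos: [0.3902, 0.2858, 0.2459]
tcp_rot: [0.914, -0.405, -0.0, -0.002]
ft_force: [1.0, 0.4, -0.4]
opening: 0.06
```

```bash
python3 -c "
from h import *
show()
cv2.imwrite('pics/w26.png',cams.grab_frame('wrist'));cv2.imwrite('pics/t26.png',cams.grab_frame('top'))"
```

```text
t 38.55 p [0.3902 0.2858 0.2459] yaw -47.7 z [ 0.002  0.004 -1.   ] F [ 1.   0.4 -0.4] op 0.06 q [-0.87  0.17  0.21  1.98 -0.05  0.99 -1.48]
```

View pics/w26.png

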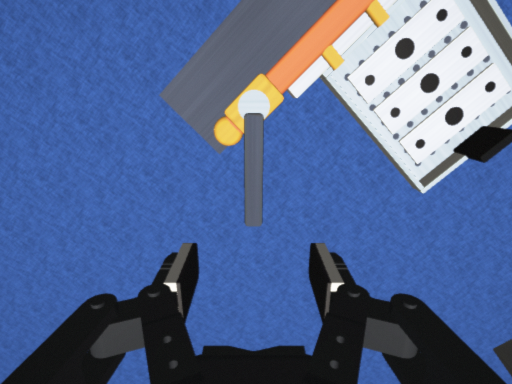

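View pics/t26.png

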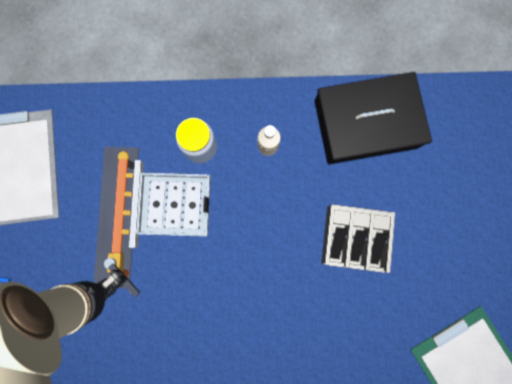

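```bash
python3 -c "
from h import *
t=cv2.imread('pics/w26.png');cv2.imwrite('pics/z8.png',cv2.resize(t[0:240,150:390],None,fx=2.5,fy=2.5,interpolation=cv2.INTER_CUBIC))
t=cv2.imread('pics/t26.png');cv2.imwrite('pics/z9.png',cv2.resize(t[145:245,110:220],None,fx=6,fy=6,interpolation=cv2.INTER_CUBIC))"
```

```text
(no output)
```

View pics/z8.png

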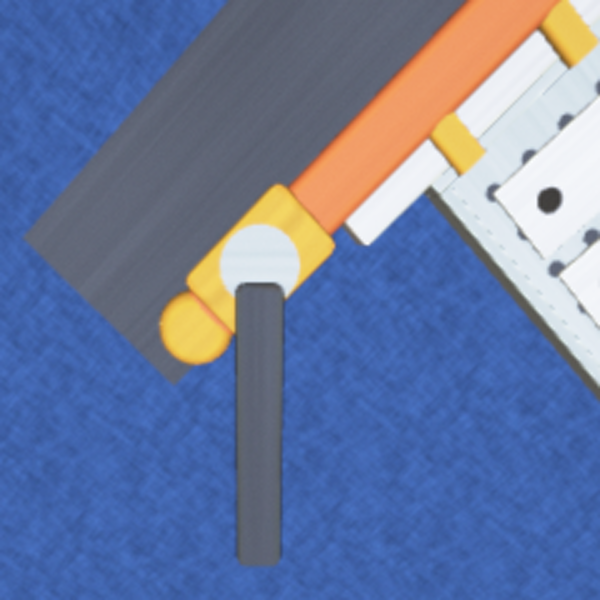

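View pics/z9.png

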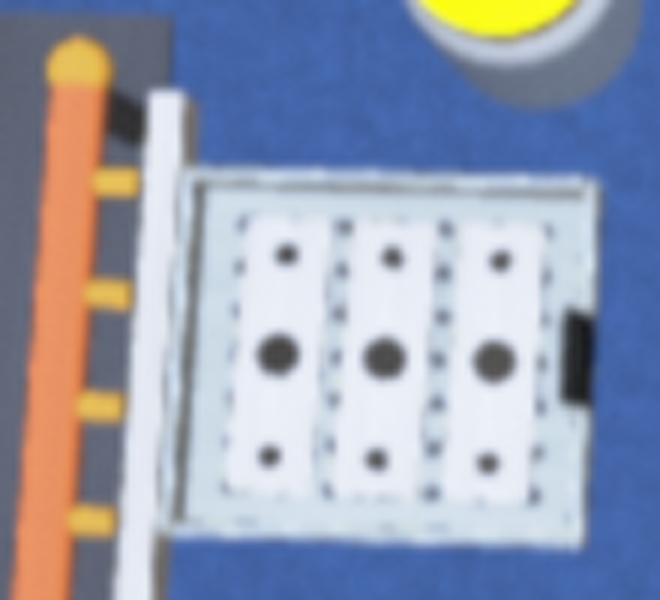

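```bash
python3 - <<'E'
from h import *
T=c2w('wrist')
r=lambda n,u,v,z: ray(n,u,v,z)[:2]
ang=lambda d: np.degrees(np.arctan2(d[1],d[0]))%360
g=lambda u,v,z: r('wrist',150+u/2.5,v/2.5,z)
L=ang((g(239,560,.131)+g(281,560,.131))-(g(236,295,.131)+g(284,295,.131)));
# pipe edges and base plate edge
p=ang(g(470,0,.08)-g(290,188,.08)); p2=ang(g(556,0,.08)-g(332,228,.08)); b=ang(g(237,0,0)-g(25,237,0)); b2=ang(g(25,237,0)-g(175,384,0))
print('lever',L,'pipe',p-360,p2-360,'base',b-360,b2-90)
f=lambda u,v,z: r('top',110+u/6,145+v/6,z)
c=np.array([f(188,168,.025),f(600,180,.025),f(582,548,.025),f(163,534,.025)]);print(c.mean(0),ang(c[0]-c[3])-360,ang(c[1]-c[2])-360,ang(c[3]-c[2])-90, ang(c[0]-c[1])-90)
print('pipe top',ang(f(78,90,.08)-f(43,600,.08))-360)
a=r('top',140.75,160.25,.03);bb=r('top',135.75,247.75,.03);e=(a-bb)/np.linalg.norm(a-bb);n=np.array([e[1],-e[0]])
print('center off',(c.mean(0)-(a+bb)/2)@e,(c.mean(0)-(a+bb)/2)@n)
E
```

```text
lever 222.28181821314845 pipe -3.2528131765897683 -3.004902117626443 base -4.0681530140157065 -3.43541797870769
[0.59748451 0.19510774] -3.367142213736713 -3.5326507313500315 -3.450251879277431 -3.273837260437105
pipe top -3.032524769502629
center off -8.464331625383292e-05 0.09812610362832062
```

```bash
python3 -c "
from h import *
print(job.hand_in()); show()"
```

```text
the job is handed in; nothing more can be done
None
the job is handed in; nothing more can be done
```

I did the job in the order asked and handed it in at about 39 s of the 210 s allowed; no verdict was reported.

1. **Valve shut:** I turned the lever to its stop first and pressed it there with about 15 N.
2. **Plates:** There were three. I tipped each one up, lifted it out and laid it flat in the basket.
3. **Basket:** I pushed it home by its lug until it met the bar at about 15 N. It had been knocked about 2 cm aside partway through, so I measured it again before laying the second plate.
4. **Valve half open:** I set the lever to 45 degrees only after all of that.

**Last checks, from the camera images:**
- **Plates:** The three lie flat side by side, with gaps between them.
- **Basket position:** Its centre is 98 mm from the bar face, which is the home distance.
- **Basket squareness:** It is within about 0.3 degrees of the bar.
- **Valve:** The lever reads about 44.5 degrees.
- **Bottle and jar:** I never touched them.

The two cameras disagreed slightly on centring along the bar: the top camera gave 0 mm off centre and the wrist camera 1.3 mm. They also differed by up to about 1 degree on the direction of the station, which is within what I would expect from calibration. No check failed.

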